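# Pack the sorted truffles with the tip pan

## Task

Sort and pack the truffles in the white sorting tray with the tip pan, pale ones first. Put every pale truffle in the lowered pan and shift the foam box by its knob until the mark of the cream-lined pocket is right under the red pointer, raise the pan by its handle until all have slid into that pocket, and lower the pan gently onto its rest; then do the same with all the dark truffles and the black-lined pocket. Leave the other things on the table where they are.

Things in the scene. Friction and masses are not known exactly. Their poses are not given: they have to be found in the camera images.
- station: The tip-pan packing station, fixed to the table: a white base plate (340 x 445 mm) with a foam box on cross slides and, above one part of the box, a hinged steel tip pan on two aluminium arms. Origin on the table straight under the point where the pan discharges; its y axis points from the discharge end to the pan's handle, its x axis along the hinge, z up. Nothing on the station stands higher than 175 mm while the pan is down (top edge of the clear deflector plate).
- pan (a joint): Angle of the tip pan about its hinge (rad): 0 = down on its rest, grows as the handle is raised, stop at 1.0 (57 deg). It weighs 0.45 kg and falls back freely, with a slam, if let go. The truffles slide or roll out somewhere between about 0.2 and 0.7, differing with their shape and friction.
- pan_handle (a point): Middle of the pan's black handle bar, 12 mm thick, 93 mm long, level and parallel to the station's x axis, its centre line 37 mm from the pan's end wall, about 136 mm above the table when the pan is down and 215 mm from the hinge; lift it up and over towards the discharge end. Nothing is under or above it. Axes as pan_floor.
- pan_hinge (a point): Middle of the hinge axis of the pan, 135 mm above the table; the axis runs along the station's x.
- pan_floor (a point): Middle of the upper face of the pan's floor, 90 mm from the hinge. The pan is a steel chute, inside 90 mm wide (x) and 175 mm long (from the hinge to the end wall), side and end walls 27 mm high above the floor, open at the hinge end, where the floor ends in a lip 12 mm past the hinge. Axes turn with the pan: x along the hinge, y from hinge to handle, z out of the floor. When down the floor leans 0.05 rad back towards the handle, so that nothing rolls out by itself.
- pointer (a point): Tip of the red needle, fixed to the station beside the deflector and pointing down, 119 mm above the table and 5 mm above the rim of the foam box. When a pocket's mark is under it, that pocket is under the pan's discharge end.
- knob (a point): Middle of the black upright knob (24 mm across, 36 mm tall, centre 135 mm above the table) on the side of the box's carriage away from the pan; take it from above and shift the carriage level. The carriage slides freely both along x and y of the station (62 mm each way from the middle; about 3 N of friction each) and stays where it is left.
- mark_pale (a point): Cream dot with a gold ring (12 mm) on the rim of the white foam box, the mark of the cream-lined pocket. Moves with the carriage, whose axes are those of the station.
- mark_dark (a point): Black dot (12 mm) on the rim of the foam box, the mark of the black-lined pocket.
- pocket_pale (a point): Middle of the floor of the cream-lined pocket: 98 x 98 mm, 50 mm deep, floor 64 mm and rim 114 mm above the table; 56 mm in -x and 56 mm in +y from its mark (station axes). The foam box, 238 x 238 mm with 14 mm walls, has 2 x 2 pockets; the two pockets not listed are already packed with brown truffles.
- pocket_dark (a point): Middle of the floor of the black-lined pocket, the same size, 56 mm in -x and 56 mm in +y from its own mark.
- tray: Fixed shallow white plastic sorting tray, 250 x 220 mm (x, y), floor 5 mm and rim 13 mm above the table, rim 6 mm thick; origin in the middle of its underside. The truffles lie mixed in it at the start.
- pale1_c (a point): Centre of a pale, yellow-ochre truffle: a firm knobbly lump about 41 x 39 mm and 36 mm high, 35 g, flat enough underneath not to roll; centre 18 mm above what it lies on. None if absent from this order.
- pale2_c (a point): Centre of a pale, yellow-ochre truffle: a firm knobbly lump about 41 x 39 mm and 36 mm high, 35 g, flat enough underneath not to roll; centre 18 mm above what it lies on. None if absent from this order.
- pale3_c (a point): Centre of a pale, yellow-ochre truffle: a firm knobbly lump about 41 x 39 mm and 36 mm high, 35 g, flat enough underneath not to roll; centre 18 mm above what it lies on. None if absent from this order.
- dark1_c (a point): Centre of a dark, blackish-brown truffle: a firm knobbly lump about 41 x 39 mm and 36 mm high, 35 g, flat enough underneath not to roll; centre 18 mm above what it lies on. None if absent from this order.
- dark2_c (a point): Centre of a dark, blackish-brown truffle: a firm knobbly lump about 41 x 39 mm and 36 mm high, 35 g, flat enough underneath not to roll; centre 18 mm above what it lies on. None if absent from this order.
- dark3_c (a point): Centre of a dark, blackish-brown truffle: a firm knobbly lump about 41 x 39 mm and 36 mm high, 35 g, flat enough underneath not to roll; centre 18 mm above what it lies on. None if absent from this order.
- brush: Bystander: a truffle brush with wooden handle, 150 mm long, lying, stem along its x axis.
- jar: Bystander: a glass jar with brass-coloured cap, 60 mm across, 75 mm tall; origin in the middle of its underside.
- tape: Bystander: a roll of brown tape, 90 mm across, 36 mm high; origin in the middle of its underside.
- weight: Bystander: a brass check weight, 34 mm across, 50 mm tall; origin in the middle of its underside.
- bowl: Bystander: a steel bowl, 110 mm across, 45 mm high; origin in the middle of its underside.
- labels: Bystander: a block of paper labels, 80 x 60 x 35 mm; origin in the middle of its underside.

How it is judged:
On the way, in this order (a step that is already met when the one before it is completed fails the run):
1. the pale truffles are all in the lowered pan and the cream pocket's mark is under the pointer (x of pale1_c in the frame of pan_floor between -0.05 and 0.05 m and y of pale1_c in the frame of pan_floor between -0.095 and 0.095 m and z of pale1_c in the frame of pan_floor between 0 and 0.05 m and x of pale2_c in the frame of pan_floor between -0.05 and 0.05 m and y of pale2_c in the frame of pan_floor between -0.095 and 0.095 m and z of pale2_c in the frame of pan_floor between 0 and 0.05 m and x of pale3_c in the frame of pan_floor between -0.05 and 0.05 m and y of pale3_c in the frame of pan_floor between -0.095 and 0.095 m and z of pale3_c in the frame of pan_floor between 0 and 0.05 m and value of joint pan below 0.04 rad and horizontal distance between mark_pale and pointer below 0.008 m), for 0.2 s.
2. with the pan raised, the pale truffles have all slid into the cream-lined pocket (x of pale1_c in the frame of pocket_pale between -0.05 and 0.05 m and y of pale1_c in the frame of pocket_pale between -0.05 and 0.05 m and z of pale1_c in the frame of pocket_pale between 0 and 0.06 m and x of pale2_c in the frame of pocket_pale between -0.05 and 0.05 m and y of pale2_c in the frame of pocket_pale between -0.05 and 0.05 m and z of pale2_c in the frame of pocket_pale between 0 and 0.06 m and x of pale3_c in the frame of pocket_pale between -0.05 and 0.05 m and y of pale3_c in the frame of pocket_pale between -0.05 and 0.05 m and z of pale3_c in the frame of pocket_pale between 0 and 0.06 m and value of joint pan above 0.1 rad), for 0.1 s.
3. the dark truffles are all in the pan, which is down again, and the black pocket's mark is under the pointer (x of dark1_c in the frame of pan_floor between -0.05 and 0.05 m and y of dark1_c in the frame of pan_floor between -0.095 and 0.095 m and z of dark1_c in the frame of pan_floor between 0 and 0.05 m and x of dark2_c in the frame of pan_floor between -0.05 and 0.05 m and y of dark2_c in the frame of pan_floor between -0.095 and 0.095 m and z of dark2_c in the frame of pan_floor between 0 and 0.05 m and x of dark3_c in the frame of pan_floor between -0.05 and 0.05 m and y of dark3_c in the frame of pan_floor between -0.095 and 0.095 m and z of dark3_c in the frame of pan_floor between 0 and 0.05 m and value of joint pan below 0.04 rad and horizontal distance between mark_dark and pointer below 0.008 m), for 0.2 s.
4. with the pan raised, the dark truffles have all slid into the black-lined pocket (x of dark1_c in the frame of pocket_dark between -0.05 and 0.05 m and y of dark1_c in the frame of pocket_dark between -0.05 and 0.05 m and z of dark1_c in the frame of pocket_dark between 0 and 0.06 m and x of dark2_c in the frame of pocket_dark between -0.05 and 0.05 m and y of dark2_c in the frame of pocket_dark between -0.05 and 0.05 m and z of dark2_c in the frame of pocket_dark between 0 and 0.06 m and x of dark3_c in the frame of pocket_dark between -0.05 and 0.05 m and y of dark3_c in the frame of pocket_dark between -0.05 and 0.05 m and z of dark3_c in the frame of pocket_dark between 0 and 0.06 m and value of joint pan above 0.1 rad), for 0.1 s.
At the end, for the whole second after the job is handed in: Every pale truffle lies in the cream-lined pocket and every dark one in the black-lined pocket (centres inside the pocket's walls and below its rim), and the pan is down on its rest (within 0.04 rad). Each lot went through the pan, its pocket's mark within 8 mm of the pointer (x of pale1_c in the frame of pocket_pale between -0.05 and 0.05 m and y of pale1_c in the frame of pocket_pale between -0.05 and 0.05 m and z of pale1_c in the frame of pocket_pale between 0 and 0.06 m and x of pale2_c in the frame of pocket_pale between -0.05 and 0.05 m and y of pale2_c in the frame of pocket_pale between -0.05 and 0.05 m and z of pale2_c in the frame of pocket_pale between 0 and 0.06 m and x of pale3_c in the frame of pocket_pale between -0.05 and 0.05 m and y of pale3_c in the frame of pocket_pale between -0.05 and 0.05 m and z of pale3_c in the frame of pocket_pale between 0 and 0.06 m and x of dark1_c in the frame of pocket_dark between -0.05 and 0.05 m and y of dark1_c in the frame of pocket_dark between -0.05 and 0.05 m and z of dark1_c in the frame of pocket_dark between 0 and 0.06 m and x of dark2_c in the frame of pocket_dark between -0.05 and 0.05 m and y of dark2_c in the frame of pocket_dark between -0.05 and 0.05 m and z of dark2_c in the frame of pocket_dark between 0 and 0.06 m and x of dark3_c in the frame of pocket_dark between -0.05 and 0.05 m and y of dark3_c in the frame of pocket_dark between -0.05 and 0.05 m and z of dark3_c in the frame of pocket_dark between 0 and 0.06 m and value of joint pan below 0.04 rad); the robot touches nothing.
It fails at once if the pan slams down: faster than 1.8 rad/s within 0.1 rad of its rest (value of joint pan below 0.1 rad and velocity of joint pan below -1.8 rad/s).
It fails at once if a bystander is moved by more than 4 cm (distance of any of brush, jar, tape, weight, bowl, labels from where it was at the start of the episode above 0.04 m).
Of pale1, pale2, pale3 only 1 to 3 are there at a start; the rules pass over those that are not, and their reading is None.
Of dark1, dark2, dark3 only 2 to 3 are there at a start; the rules pass over those that are not, and their reading is None.
At some moment in a run one of pale1, pale2, pale3, dark1, dark2, dark3 may be knocked a few centimetres aside while the robot is not near it.
It also fails if it takes over 210 s, if anything falls off the work surface, if the arm or the gripper's body presses on something with over 40 N, if the wrist force passes 120 N, or if a joint passes its speed limit or range.

## Robot

A 7-joint arm with a two-finger parallel gripper is mounted at the origin on the work surface. World frame = base frame: x ahead of the robot, y to its left, z up, the work surface at z = 0. Lengths are in m, angles in rad, forces in N, time in s.
With the tool pointing down it reaches from about 0.425 to 0.925 m from the base axis. Payload 6.8 kg.
Tool frame: the origin (TCP) lies between the finger pads; the fingertips stand 22 mm ahead of it and the grasp point (between the pads) lies 3 mm ahead of it; x points along the fingers, y is the direction in which the jaws open and shut, and the axes are right-handed (so a half turn about x gives the same grasp; the last joint's range is limited). The gripper opens to 85 mm and grips with 20 to 120 N. Pads are 22 mm wide; open, the fingers measure 114 mm over their backs; the gripper's body (76 mm by 85 mm) begins 54 mm behind the grasp point. The pads swing forward as they close: fully open they stand 13 mm farther back than shut.
Start: joints at [1.068, 0.477, 0.022, 1.555, -0.011, 1.109, -0.083], TCP at [0.26, -0.623, 0.253] pointing down, gripper open.
Joint ranges: [-2.96, 2.96], [-0.34, 2.1], [-1.41, 1.46], [0.24, 2.44], [-1.37, 4.51], [0.17, 1.92], [-2.96, 2.96]. Speed limits (rad/s): [2.39, 2.39, 3.14, 3.14, 3.14, 3.14, 3.14].

## Interface

Orientations are given as a unit quaternion [x, y, z, w].
In Python, from rig import robot gives the robot as it stands.
- The arm moves only by the shell command python3 -m handwheel 'ROWS' [OPENING] [FORCE]. ROWS is JSON, a list that holds one entry, the list of rows, each a list of 6 numbers: the shift along the world's x, y, z in m, then the turn, a rotation vector about the world's x, y, z in rad. In form: [[[dx, dy, dz, wx, wy, wz], ...]]. A call has 1 to 12 rows; each row shifts and turns the pose as measured when the row begins; what a row does not reach is not made up. A row lasts 1/12 s, in which the tool goes at most 41.7 mm and 7.16 degrees, less where a joint would pass 70% of its speed; a pose out of reach is approached as far as the arm can. A call with a gripper value outside its range is refused whole. OPENING is the opening, from 0 (shut) to 1 (fully open), set as the call begins (- or left out, the last holds). The fingers move at their own pace and stop on an object; FORCE is the grip in N (left out, the last holds). Time passes only in rows, so rows that do not move let the fingers close. It gives the time, the measured TCP pose, the force and the opening at its end, in the units of the state.
- robot.get_state(): the state, without advancing time (a new reading comes with each control period).
- robot.capture(name): name is "scene" or "top" or "wrist"; returns a dict with "frame" (420x560x3 uint8, blue, green, red), "depth" (420x560 float32, m along the optical axis (not along the pixel's ray), 0 where there is no reading), "vertical_fov" (degrees; the focal length in pixels is half the picture's height over the tangent of half this angle, whatever the lens; pixels are square), "cx", "cy" (the principal point, pixels), "rvec" (rotation vector, rad) and "tvec" (3), from world to camera coordinates, as OpenCV has them. Camera axes: x right, y down, z forward; pixel columns grow to the right and rows downward; lengths in m; the calibration is good to about 2 mm. A picture is of the moment at which its call begins.
- robot.sign_off(): hands the job in, once; it reports no verdict.
The state is a dict: "clock": time; "joint_positions": joint angles; "joint_vel": joint speeds; "effort": joint torques, N m; "ee_pos": TCP position; "tool_rot": TCP orientation; "force": force on the tool from outside, world axes, zero at the start; "torque": the same for the moment, N m; "finger_gap": finger opening in m.
Only numpy, scipy, OpenCV 4.12 (cv2) and the standard library are available. Lean on these libraries where they do the work, as an engineer would, in place of code of your own. Each camera call takes 0.05 s, during which the arm holds its last target. There are 200 camera calls.

## Working session

There is one attempt and no reset: what is moved stays moved. The work goes in short steps, Python scripts to look and compute and a shell command to move; the robot and the scene stay as the last step left them, time stands still between calls to the robot, and variables do not carry over. Pictures are saved under pics/ and viewed, about 12 in all and at most 16, crops included, and the job is handed in when it is done.

```bash
mkdir -p pics
cat > h.py <<'E'
import numpy as np, cv2, sys
from rig import robot
def cap(n,f=None):
    c=robot.capture(n)
    np.savez(f'/tmp/{n}.npz',**c)
    if f: cv2.imwrite(f'pics/{f}.png',c['frame'])
    return c
def load(n): return {k:v for k,v in np.load(f'/tmp/{n}.npz').items()}
def world(c,u,v,z=None,r=1):
    """pixel -> world, by depth (median) or at plane height z"""
    f=210/np.tan(np.radians(float(c['vertical_fov']))/2)
    R=cv2.Rodrigues(np.array(c['rvec'],float))[0]; t=np.array(c['tvec'],float).ravel()
    ray=np.array([(u-float(c['cx']))/f,(v-float(c['cy']))/f,1.])
    o=-R.T@t; d=R.T@ray
    if z is None:
        p=c['depth'][int(v)-r:int(v)+r+1,int(u)-r:int(u)+r+1]; s=np.median(p[p>0])
    else: s=(z-o[2])/d[2]
    return o+s*d
def cloud(c):
    f=210/np.tan(np.radians(float(c['vertical_fov']))/2)
    R=cv2.Rodrigues(np.array(c['rvec'],float))[0]; t=np.array(c['tvec'],float).ravel()
    v,u=np.mgrid[0:420,0:560]; d=c['depth']
    P=np.stack([(u-float(c['cx']))/f*d,(v-float(c['cy']))/f*d,d],-1)
    return (P-t)@R
E
python3 - <<'E'
from h import *
c=cap('top','top0'); s=cap('scene','scene0')
print(robot.get_state()); print(c['rvec'],c['tvec'],c['vertical_fov'])
E
```

```text
{'clock': 0.1, 'joint_positions': array([ 1.06794639,  0.47772318,  0.02233395,  1.55632797, -0.01151696,
        1.10929091, -0.08314351]), 'joint_vel': array([-0.00107727,  0.00019855, -0.0002873 , -0.00076024, -0.00089888,
        0.00022649, -0.00105813]), 'effort': array([ 4.01970494e-03, -5.97762394e+01,  1.61338180e+00, -2.81957370e+01,
        1.27904001e-02,  4.98540496e-03,  1.98874363e-05]), 'ee_pos': array([ 0.25940599, -0.62263932,  0.25242927]), 'tool_rot': array([-0.69323307, -0.13920707,  0.69352587, -0.13809839]), 'force': array([-0.13096235, -0.49941588,  0.35000197]), 'torque': array([ 0.02126291, -0.00735378,  0.03870977]), 'finger_gap': 0.08546068077580309}
[ 2.15721375 -2.05699416  0.22592953] [-0.07588752  0.56991585  1.21091894] 53.13105870901266
```

View pics/top0.png

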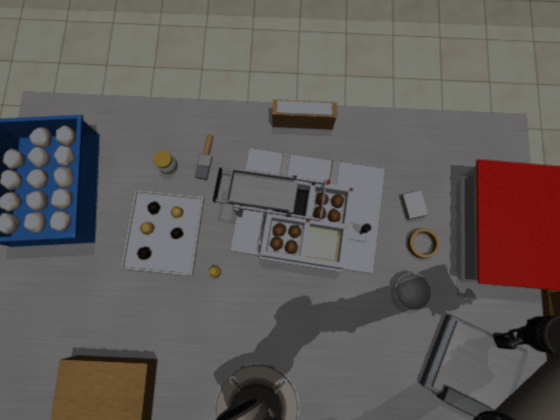

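View pics/scene0.png

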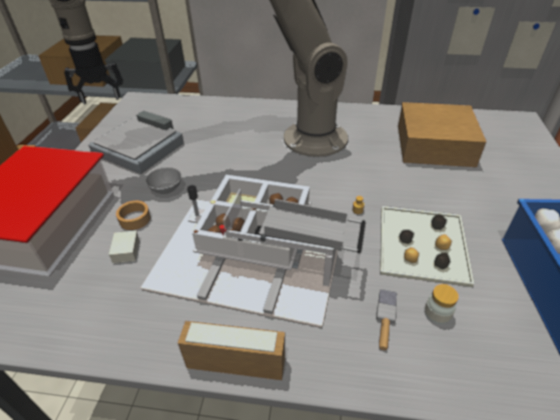

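The top view shows the tray with darks at (154,208), (176,233) and (144,253), and pales at (177,212) and (147,228). The brass weight is at (214,271). The pan runs from (310,195) to its handle at (218,186), and the knob is at (366,229). Next is an enlarged crop of the station.

Run:
```python
from h import *
c=load('top')
im=cv2.resize(c['frame'][140:280,200:400],None,fx=4,fy=4,interpolation=cv2.INTER_CUBIC)
im=cv2.convertScaleAbs(im,alpha=1.6)
cv2.imwrite('pics/crop1.png',im)
P=cloud(c)
for n,u,v in [('d',154,208),('d',176,233),('d',144,253),('p',177,212),('p',147,228),('w',214,271),('knob',366,229),('handle',218,186),('hend1',221,170),('hend2',216,202),('panfl',270,192)]:
    print(n,world(c,u,v).round(4))
# truffles by height above tray, in tray region
m=(P[...,2]>0.022)&(P[...,2]<0.08)
m[:, :]&=False if False else True
mm=np.zeros_like(m); mm[195:270,128:200]=m[195:270,128:200]
n,l,st,ce=cv2.connectedComponentsWithStats(mm.astype(np.uint8))
for i in range(1,n):
    if st[i,4]>15:
        q=P[l==i]; print(ce[i].round(1),st[i,4],q.mean(0).round(4),q[:,2].max().round(4),((q[:,:2].min(0)+q[:,:2].max(0))/2).round(4),np.ptp(q[:,:2],axis=0).round(3),c['frame'][l==i].mean(0).round())
R=cv2.Rodrigues(c['rvec'])[0];print((-R.T@c['tvec'].ravel()).round(3))
```

```text
d [0.5642 0.3487 0.0406]
d [0.4899 0.2733 0.0402]
d [0.4245 0.3628 0.0416]
p [0.5553 0.2771 0.0392]
p [0.501  0.363  0.0405]
w [0.3804 0.1469 0.05  ]
knob [ 0.5097 -0.2825  0.1521]
handle [0.6165 0.1405 0.1412]
hend1 [0.6645 0.1355 0.1423]
hend2 [0.6012 0.1663 0.0019]
panfl [ 0.6069 -0.0093  0.1376]
[153.4 206.9] 121 [0.5685 0.3523 0.0368] 0.0474 [0.5699 0.354 ] [0.038 0.033] [19. 21. 25.]
[176.6 211.2] 110 [0.5585 0.2795 0.0356] 0.0459 [0.5596 0.2813] [0.035 0.037] [ 49.  85. 103.]
[146.9 227.4] 130 [0.5036 0.3651 0.0361] 0.0472 [0.5045 0.3673] [0.034 0.041] [ 46.  81. 100.]
[176.6 232.3] 111 [0.4928 0.2728 0.0358] 0.0476 [0.4935 0.2749] [0.033 0.036] [22. 24. 28.]
[144.  252.4] 141 [0.427  0.3648 0.0364] 0.0481 [0.4276 0.3671] [0.04  0.041] [19. 21. 25.]
[ 0.302 -0.056  1.305]
```

View pics/crop1.png

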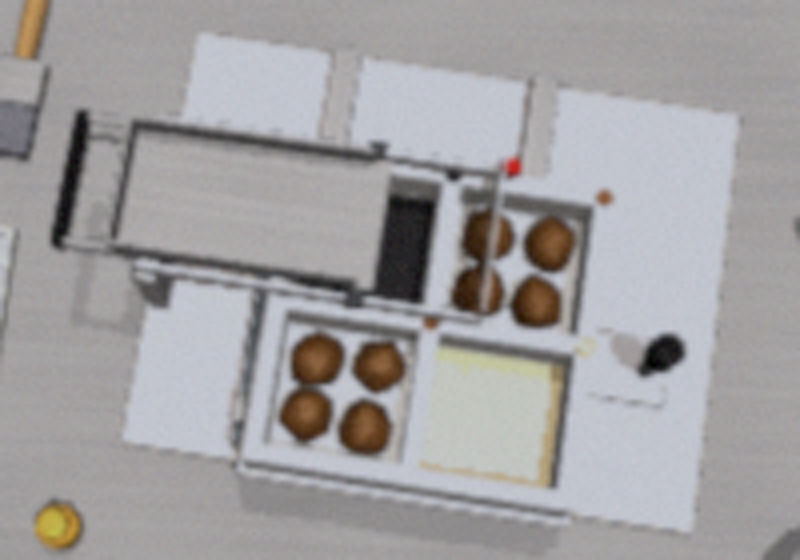

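```bash
python3 - <<'E'
from h import *
from scipy.spatial.transform import Rotation as Ro
c=load('top')
def w(u,v,z): return world(c,200+(u+.5)/4-.5,140+(v+.5)/4-.5,z)
h1=w(82,114,.142);h2=w(60,243,.142);print('handle',h1,h2)
d=(h1-h2)[:2]; x=d/np.linalg.norm(d); print('len',np.linalg.norm(d),'x yaw',np.degrees(np.arctan2(x[1],x[0])))
mp=w(585,347,.114); b1=w(604,198,.114); b2=w(430,322,.114); mdk=w(455,175,.114)
e=(b1-mp)[:2]; print('b1-mp',np.linalg.norm(e),np.degrees(np.arctan2(e[1],e[0])))
e=(b2-mp)[:2]; print('b2-mp',np.linalg.norm(e),np.degrees(np.arctan2(e[1],e[0])))
print('mp',mp,'md est',b1+b2-mp,mdk,'ptr tip?',w(513,167,.119),w(513,167,.15))
print('knob',w(665,352,.153))
T=Ro.from_quat(robot.get_state()['tool_rot']).as_matrix();print(T)
E
python3 -m handwheel '[[[0.02,0.035,0.01,0,0,0],[0.02,0.035,0.01,0,0,0],[0.02,0.035,0.01,0,0,0],[0.02,0.035,0.01,0,0,0],[0.02,0.035,0.01,0,0,0],[0.02,0.035,0.01,0,0,0],[0.02,0.035,0.01,0,0,0],[0.02,0.035,0.01,0,0,0],[0.02,0.035,0,0,0,0],[0,0,0,0,0,0]]]'
python3 - <<'E'
from h import *
c=cap('wrist','w1')
cv2.imwrite('pics/w1.png',cv2.convertScaleAbs(cv2.resize(c['frame'],(800,600)),alpha=1.5))
E
```

```text
handle [0.67007693 0.13856793 0.142     ] [0.57357027 0.14661177 0.142     ]
len 0.09684130964317085 x yaw -4.764597462790544
b1-mp 0.11233799782816314 -6.255609089226487
b2-mp 0.11284474973176296 83.40225363079324
mp [ 0.52149017 -0.2319605   0.114     ] md est [ 0.64612492 -0.1321039   0.114     ] [ 0.64538998 -0.13439684  0.114     ] ptr tip? [ 0.65208964 -0.17638708  0.119     ] [ 0.64293821 -0.17325123  0.15      ]
knob [ 0.51343418 -0.28190472  0.153     ]
[[-7.13486540e-04  3.84555507e-01 -9.23101594e-01]
 [ 1.45627782e-03 -9.23100451e-01 -3.84556156e-01]
 [-9.99998685e-01 -1.61866802e-03  9.86000912e-05]]
clock: 0.93
ee_pos: [0.4343, -0.2974, 0.3284]
tool_rot: [-0.691, -0.139, 0.696, -0.133]
force: [1.1, 1.1, 0.2]
finger_gap: 0.0853
```

View pics/w1.png

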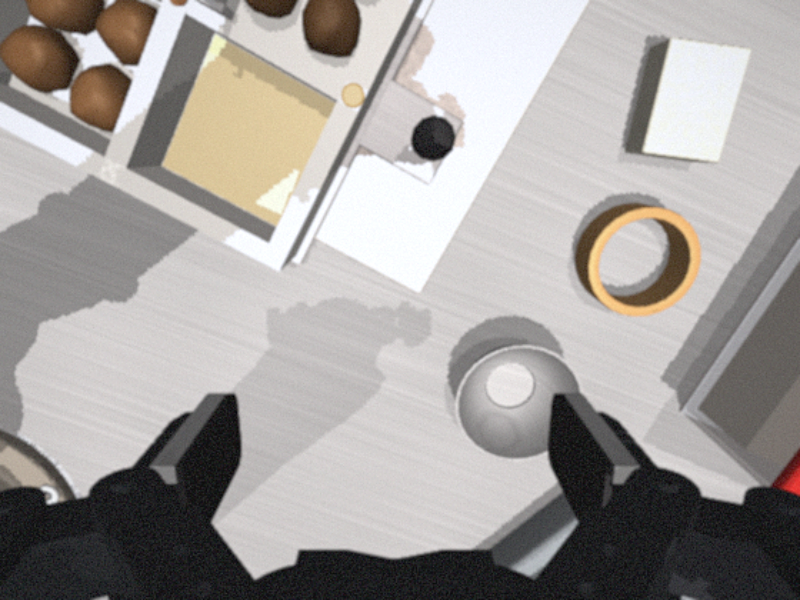

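w1 shows the cream mark at (352,95) and the knob at (433,138), with the bowl, tape and labels clear to the right. Next I turn the jaws to station y and look at the pointer.

```bash
python3 -m handwheel '[[[0.015,0.022,0,0,0,-0.101],[0.015,0.022,0,0,0,-0.101],[0.015,0.022,0,0,0,-0.101],[0.015,0.022,0,0,0,-0.101],[0.015,0.022,0,0,0,-0.101],[0,0,0,0,0,0],[0,0,0,0,0,0]]]'
cat >> h.py <<'E'
from scipy.spatial.transform import Rotation as Ro
def pose():
    s=robot.get_state(); T=Ro.from_quat(s['tool_rot']).as_matrix()
    print('t',round(s['clock'],2),'pos',s['ee_pos'].round(4),'yaw',np.degrees(np.arctan2(T[1,1],T[0,1])).round(1),'toolx',T[:,0].round(3),'gap',round(float(s['finger_gap']),4),'F',s['force'].round(1))
E
python3 - <<'E'
from h import *
c=load('wrist'); k=.7
print('mp',world(c,352*k,95*k,.114),world(c,352*k,95*k),'knob',world(c,433*k,138*k),world(c,433*k,138*k,.153))
c=cap('wrist'); pose()
cv2.imwrite('pics/w2.png',cv2.convertScaleAbs(cv2.resize(c['frame'],(800,600)),alpha=1.5))
E
```

```text
clock: 1.57
ee_pos: [0.505, -0.1934, 0.3254]
tool_rot: [-0.7, 0.052, 0.71, 0.058]
force: [-0.5, -0.5, 0.1]
finger_gap: 0.0858
mp [ 0.52090546 -0.23237289  0.114     ] [ 0.52081536 -0.23255295  0.11554748] knob [ 0.51492363 -0.28503536  0.15321101] [ 0.51493328 -0.28504516  0.153     ]
t 1.62 pos [ 0.5051 -0.193   0.3253] yaw -98.9 toolx [-0.014  0.01  -1.   ] gap 0.0854 F [ 0.8  1.  -0.4]
```

View pics/w2.png

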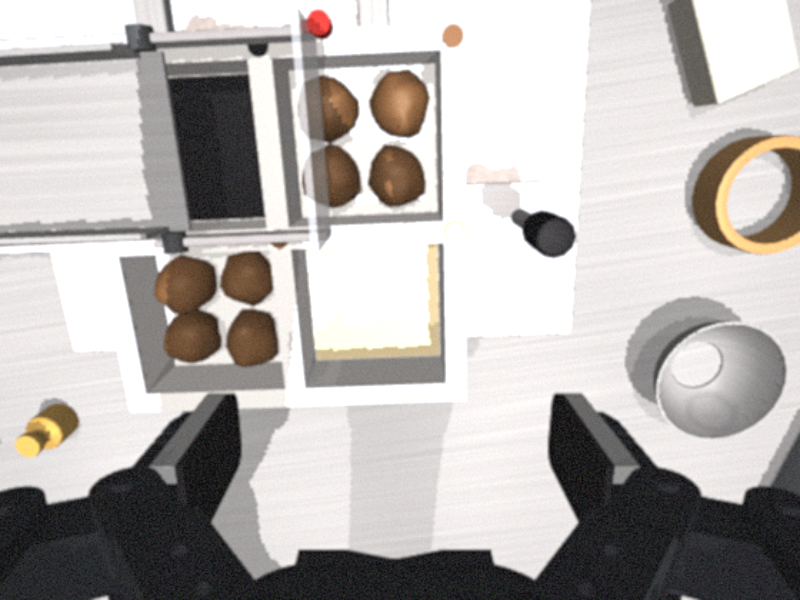

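w2 shows the red pointer at (319,23), the dark mark at (258,48), the brown mark at (452,35) and the knob at (550,235).

Run:
```python
from h import *
c=load('wrist'); k=.7
t=load('top'); s=load('scene')
for n,c in (('wrist',c),('top',t),('scene',s)):
    f=c['frame'].astype(int); m=(f[...,2]>90)&(f[...,2]>2.2*f[...,1])&(f[...,2]>2.2*f[...,0])
    P=cloud(c); X=P
    m&=(abs(X[...,0]-.65)<.04)&(abs(X[...,1]+.17)<.06)
    v,u=np.nonzero(m); print(n,len(u))
    for a,b in list(zip(u,v))[:40]: print((a,b),P[b,a].round(3),end='; ')
    print()
    f=210/np.tan(np.radians(float(c['vertical_fov']))/2)
    R=cv2.Rodrigues(c['rvec'])[0];o=-R.T@c['tvec'].ravel()
    uu,vv=u.mean(),v.mean(); d=R.T@np.array([(uu-c['cx'])/f,(vv-c['cy'])/f,1]); print('ray',uu,vv,o.round(4),(d/d[2]).round(4), [ (o+(z-o[2])/d[2]*d).round(4) for z in (.12,.14,.16,.18)])
c=load('wrist')
print('md',world(c,258*k,48*k,.114),'b1',world(c,452*k,35*k,.114))
im=s['frame'][190:270,180:280]; cv2.imwrite('pics/s1.png',cv2.resize(im,None,fx=7,fy=7,interpolation=cv2.INTER_CUBIC))
```

```text
wrist 213
(np.int64(219), np.int64(8)) [ 0.648 -0.173  0.15 ]; (np.int64(220), np.int64(8)) [ 0.648 -0.173  0.149]; (np.int64(221), np.int64(8)) [ 0.648 -0.174  0.149]; (np.int64(222), np.int64(8)) [ 0.648 -0.175  0.148]; (np.int64(223), np.int64(8)) [ 0.648 -0.175  0.148]; (np.int64(224), np.int64(8)) [ 0.647 -0.176  0.151]; (np.int64(225), np.int64(8)) [ 0.648 -0.177  0.148]; (np.int64(218), np.int64(9)) [ 0.648 -0.172  0.149]; (np.int64(219), np.int64(9)) [ 0.648 -0.172  0.148]; (np.int64(220), np.int64(9)) [ 0.648 -0.173  0.149]; (np.int64(221), np.int64(9)) [ 0.648 -0.174  0.149]; (np.int64(222), np.int64(9)) [ 0.648 -0.175  0.148]; (np.int64(223), np.int64(9)) [ 0.647 -0.175  0.148]; (np.int64(224), np.int64(9)) [ 0.647 -0.176  0.149]; (np.int64(225), np.int64(9)) [ 0.647 -0.177  0.148]; (np.int64(226), np.int64(9)) [ 0.647 -0.177  0.148]; (np.int64(217), np.int64(10)) [ 0.647 -0.171  0.15 ]; (np.int64(218), np.int64(10)) [ 0.647 -0.172  0.148]; (np.int64(219), np.int64(10)) [ 0.647 -0.172  0.149]; (np.int64(220), np.int64(10)) [ 0.647 -0.173  0.148]; (np.int64(221), np.int64(1
[... 2933 characters left out ...]
[ 0.647 -0.175  0.147]; (np.int64(222), np.int64(229)) [ 0.647 -0.173  0.147]; (np.int64(223), np.int64(229)) [ 0.645 -0.171  0.146]; (np.int64(221), np.int64(230)) [ 0.645 -0.176  0.142]; (np.int64(222), np.int64(230)) [ 0.645 -0.174  0.142]; (np.int64(223), np.int64(230)) [ 0.647 -0.17   0.145]; (np.int64(224), np.int64(230)) [ 0.645 -0.169  0.142]; (np.int64(222), np.int64(231)) [ 0.645 -0.174  0.139]; 
ray 221.68 227.64 [1.29   0.0603 0.7966] [0.997  0.3616 1.    ] [array([ 0.6155, -0.1844,  0.12  ]), array([ 0.6354, -0.1771,  0.14  ]), array([ 0.6553, -0.1699,  0.16  ]), array([ 0.6753, -0.1627,  0.18  ])]
md [ 0.64327071 -0.13375624  0.114     ] b1 [ 0.63257795 -0.2449686   0.114     ]
```

View pics/s1.png

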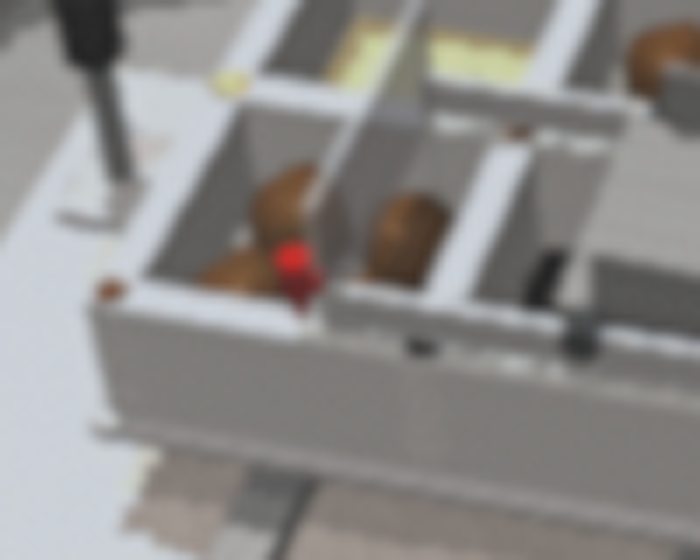

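The pointer axis is at about (0.6435,-0.174). For the pale mark the knob has to shift by (+0.1225,+0.0583) in world axes. I'll go above the knob, then down.

```bash
python3 -m handwheel '[[[0.003,-0.03,-0.02,-0.005,-0.007,0.022],[0.003,-0.03,-0.02,-0.005,-0.007,0.022],[0.003,-0.03,-0.02,0,0,0],[0,0,-0.03,0,0,0],[0,0,0,0,0,0]]]' 0.58
python3 -c "
from h import *
pose()"
```

```text
clock: 2.03
ee_pos: [0.5107, -0.2932, 0.2336]
tool_rot: [0.707, -0.039, -0.705, -0.036]
force: [-0.3, 1.0, -0.5]
finger_gap: 0.0496
t 2.03 pos [ 0.5107 -0.2932  0.2336] yaw -96.2 toolx [ 0.003 -0.004 -1.   ] gap 0.0496 F [-0.3  1.  -0.5]
```

```bash
python3 -m handwheel '[[[0.004,0.0085,-0.02,0,0,0],[0,0,-0.03,0,0,0],[0,0,-0.03,0,0,0],[0,0,-0.01,0,0,0],[0,0,0,0,0,0]]]'
python3 -c "
from h import *
pose()"
```

```text
clock: 2.45
ee_pos: [0.512, -0.2923, 0.1456]
tool_rot: [0.708, -0.043, -0.704, -0.037]
force: [0.7, 0.1, -0.4]
finger_gap: 0.05
t 2.45 pos [ 0.512  -0.2923  0.1456] yaw -96.6 toolx [ 0.005 -0.009 -1.   ] gap 0.05 F [ 0.7  0.1 -0.4]
```

```bash
python3 -m handwheel '[[[0.002,0.008,-0.002,0,0,0],[0,0,0,0,0,0]]]'
python3 -m handwheel '[[[0,0,0,0,0,0],[0,0,0,0,0,0],[0,0,0,0,0,0],[0,0,0,0,0,0],[0,0,0,0,0,0]]]' 0 40
python3 -c "
from h import *
pose()"
```

```text
clock: 2.62
ee_pos: [0.5145, -0.2848, 0.1459]
tool_rot: [0.708, -0.044, -0.704, -0.038]
force: [0.4, 1.2, -0.1]
finger_gap: 0.0494
clock: 3.03
ee_pos: [0.5164, -0.2853, 0.1498]
tool_rot: [0.71, -0.045, -0.702, -0.037]
force: [1.6, -1.0, -5.3]
finger_gap: 0.0225
t 3.03 pos [ 0.5164 -0.2853  0.1498] yaw -96.6 toolx [ 0.012 -0.012 -1.   ] gap 0.0225 F [ 1.6 -1.  -5.3]
```

```bash
python3 -m handwheel '[[[0.02,0.0095,0.001,0,0,0],[0.02,0.0095,0,0,0,0],[0.02,0.0095,0,0,0,0],[0.02,0.0095,0,0,0,0],[0.02,0.0095,0,0,0,0],[0.01,0.005,0,0,0,0],[0,0,0,0,0,0]]]'
python3 -c "
from h import *
pose()"
```

```text
clock: 3.62
ee_pos: [0.6153, -0.2417, 0.1497]
tool_rot: [-0.701, 0.053, 0.71, 0.039]
force: [1.3, -0.3, -4.2]
finger_gap: 0.0229
t 3.62 pos [ 0.6153 -0.2417  0.1497] yaw -97.4 toolx [-0.014 -0.019 -1.   ] gap 0.0229 F [ 1.3 -0.3 -4.2]
```

```bash
python3 -m handwheel '[[[0.013,0.008,0,0,0,0],[0.012,0.007,0,0,0,0],[0.0,0,0,0,0,0],[0,0,0,0,0,0]]]'
python3 - <<'E'
from h import *
pose()
c=cap('wrist'); t=cap('top'); P=cloud(t); n=0
cv2.imwrite('pics/w3.png',cv2.convertScaleAbs(np.hstack([cv2.resize(c['frame'][:200],(400,143)),cv2.resize(t['frame'][150:250,260:400],(400,286))[:143]]),alpha=1.5))
im=cv2.resize(t['frame'][150:240,260:400],None,fx=5,fy=5,interpolation=cv2.INTER_CUBIC)
cv2.imwrite('pics/t2.png',cv2.convertScaleAbs(im,alpha=1.6))
E
```

```text
clock: 3.95
ee_pos: [0.6369, -0.2299, 0.1497]
tool_rot: [-0.699, 0.055, 0.712, 0.04]
force: [-2.4, -2.7, -1.2]
finger_gap: 0.0228
t 3.95 pos [ 0.6369 -0.2299  0.1497] yaw -97.7 toolx [-0.019 -0.02  -1.   ] gap 0.0228 F [-2.4 -2.7 -1.2]
```

View pics/t2.png

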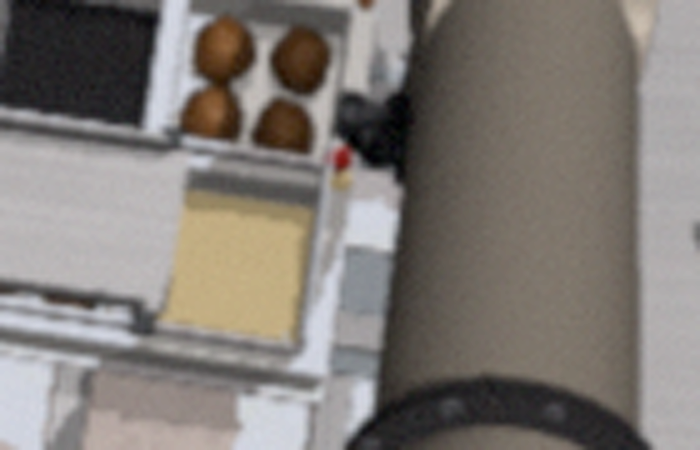

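```bash
python3 - <<'E'
from h import *
t=load('top')
for v in (172,176,180,184,188): print(v,world(t,260+342.5/5-.4,150+(v+.5)/5-.5,.114).round(4))
E
python3 -m handwheel '[[[0.002,0.003,0,0,0,0],[0.0,0,0,0,0,0],[0,0,0,0,0,0]]]'
python3 -c "
from h import *
pose()"
```

```text
172 [ 0.6456 -0.1778  0.114 ]
176 [ 0.6431 -0.1778  0.114 ]
180 [ 0.6407 -0.1779  0.114 ]
184 [ 0.6383 -0.1779  0.114 ]
188 [ 0.6358 -0.178   0.114 ]
clock: 4.3
ee_pos: [0.6373, -0.2281, 0.1497]
tool_rot: [-0.699, 0.056, 0.712, 0.041]
force: [0.4, -1.0, -4.2]
finger_gap: 0.0226
t 4.3 pos [ 0.6373 -0.2281  0.1497] yaw -97.8 toolx [-0.02 -0.02 -1.  ] gap 0.0226 F [ 0.4 -1.  -4.2]
```

```bash
python3 -m handwheel '[[[0.002,0.001,0,0,0,0],[0.0,0,0,0,0,0]]]'
python3 -m handwheel '[[[0,0,0,0,0,0],[0,0,0,0,0,0],[0,0,0,0,0,0],[0,0,0.04,0.01,-0.01,0],[0,0,0.04,0.01,-0.01,0],[0,0.01,0.03,0,0,0.02],[-0.01,0.04,0,0,0,0],[-0.01,0.04,0,0,0,0],[-0.01,0.04,0,0,0,0],[-0.01,0.04,0,0,0,0],[0,0,0,0,0,0]]]' 0.54
python3 - <<'E'
from h import *
pose()
t=cap('top')
im=cv2.resize(t['frame'][150:240,260:400],None,fx=5,fy=5,interpolation=cv2.INTER_CUBIC)
cv2.imwrite('pics/t3.png',cv2.convertScaleAbs(im,alpha=1.6))
E
```

```text
clock: 4.47
ee_pos: [0.6384, -0.2279, 0.1497]
tool_rot: [-0.698, 0.056, 0.712, 0.041]
force: [3.4, -0.5, -5.3]
finger_gap: 0.0227
clock: 5.38
ee_pos: [0.597, -0.0549, 0.2697]
tool_rot: [0.709, -0.043, -0.703, -0.041]
force: [0.0, 1.8, -0.6]
finger_gap: 0.0461
t 5.38 pos [ 0.597  -0.0549  0.2697] yaw -96.9 toolx [ 0.008 -0.003 -1.   ] gap 0.0461 F [ 0.   1.8 -0.6]
```

View pics/t3.png

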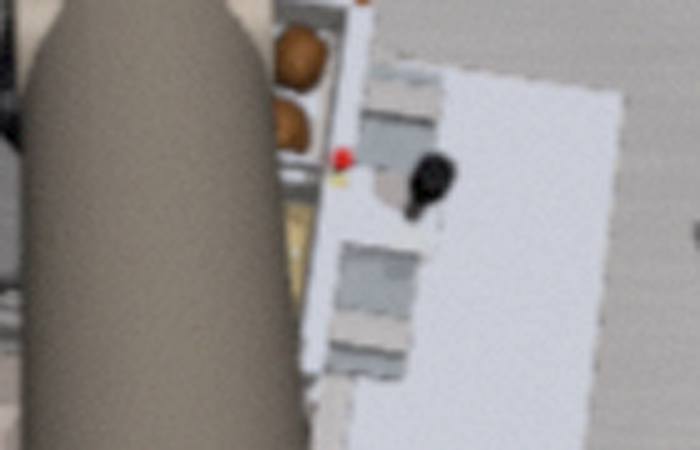

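```bash
python3 -m handwheel '[[[-0.004,0.037,0,0,0,0],[-0.004,0.037,0,0,0,0],[-0.004,0.037,0,0,0,0],[-0.004,0.037,0,0,0,0],[-0.004,0.037,0,0,0,0],[-0.004,0.037,0,0,0,0],[-0.004,0.037,0,0,0,0],[-0.004,0.037,-0.03,0,0,0],[0,0.02,-0.03,0,0,0],[0,0,-0.03,0,0,0],[0,0,-0.02,0,0,0],[0,0,0,0,0,0]]]' 0.8
python3 - <<'E'
from h import *
t=load('top'); print('knob',world(t,260+433/5-.4,150+178/5-.4,.153).round(4))
for v in (178,182): print(world(t,260+338/5-.4,150+v/5-.4,.114).round(4))
t=cap('top')
pose()
t=cap('wrist'); cv2.imwrite('pics/w4.png',cv2.convertScaleAbs(t['frame'],alpha=1.5))
E
```

```text
clock: 6.43
ee_pos: [0.5699, 0.2557, 0.1682]
tool_rot: [0.715, -0.049, -0.696, -0.045]
force: [-0.8, -0.5, 0.1]
finger_gap: 0.0681
knob [ 0.6333 -0.2253  0.153 ]
[ 0.6418 -0.1752  0.114 ]
[ 0.6393 -0.1753  0.114 ]
t 6.48 pos [0.5707 0.2556 0.17  ] yaw -97.7 toolx [ 0.028 -0.006 -1.   ] gap 0.0683 F [-0.1  0.1 -0.2]
```

View pics/w4.png

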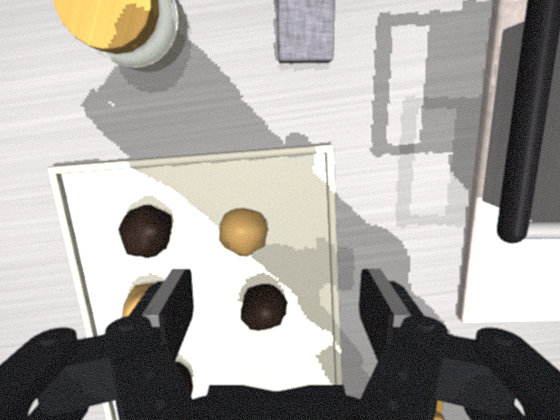

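w4 shows the pale truffle at (243,231), with darks at (146,231) and (264,306) and the handle on the right. Now a finder function for truffles from wrist depth.

```bash
cat >> h.py <<'E'
def truffles(c,lim=(.38,.62,.22,.42),zmin=.02,zmax=.06):
    P=cloud(c); m=(P[...,2]>zmin)&(P[...,2]<zmax)&(c['depth']>.12)
    m&=(P[...,0]>lim[0])&(P[...,0]<lim[1])&(P[...,1]>lim[2])&(P[...,1]<lim[3])
    n,l,st,ce=cv2.connectedComponentsWithStats(m.astype(np.uint8))
    for i in range(1,n):
        if st[i,4]>60:
            q=P[l==i]; b=q[:,:2]; 
            print('PALE' if c['frame'][l==i].mean(0)[2]>70 else 'dark',ce[i].round(),'ctr',((b.min(0)+b.max(0))/2).round(4),'size',np.ptp(b,axis=0).round(3),'top',q[:,2].max().round(3))
E
python3 - <<'E'
from h import *
truffles(load('wrist')); truffles(load('top'),zmin=.022)
E
```

```text
dark [144. 231.] ctr [0.5692 0.356 ] size [0.043 0.037] top 0.043
PALE [242. 231.] ctr [0.5596 0.2823] size [0.036 0.037] top 0.043
PALE [132. 299.] ctr [0.5142 0.3773] size [0.02  0.023] top 0.042
dark [263. 307.] ctr [0.4951 0.2762] size [0.034 0.038] top 0.042
dark [187. 381.] ctr [0.4314 0.3527] size [0.024 0.009] top 0.029
dark [142. 253.] ctr [0.4255 0.3694] size [0.036 0.033] top 0.046
```

```bash
python3 -m handwheel '[[[-0.006,0.014,-0.02,0.003,0.014,0.01],[-0.005,0.013,-0.02,0.003,0.014,0.01],[0,0,-0.02,0,0,0],[0,0,-0.02,0,0,0],[0,0,0,0,0,0]]]'
python3 -c "
from h import *
pose()"
```

```text
clock: 6.95
ee_pos: [0.5711, 0.2812, 0.102]
tool_rot: [0.713, -0.041, -0.698, -0.047]
force: [-0.9, 0.2, 0.0]
finger_gap: 0.0684
t 6.95 pos [0.5711 0.2812 0.102 ] yaw -97.1 toolx [ 0.021  0.007 -1.   ] gap 0.0684 F [-0.9  0.2  0. ]
```

```bash
python3 -m handwheel '[[[-0.006,0.001,-0.02,0,0.01,0],[-0.006,0,-0.02,0,0.01,0],[-0.004,0,-0.015,0,0,0],[-0.002,0,-0.005,0,0,0],[0,0,0,0,0,0]]]'
python3 -c "
from h import *
pose()"
```

```text
clock: 7.37
ee_pos: [0.5634, 0.2808, 0.0528]
tool_rot: [0.711, -0.042, -0.7, -0.052]
force: [0.3, -0.3, 1.2]
finger_gap: 0.0686
t 7.37 pos [0.5634 0.2808 0.0528] yaw -97.6 toolx [ 0.018  0.013 -1.   ] gap 0.0686 F [ 0.3 -0.3  1.2]
```

```bash
python3 -m handwheel '[[[-0.004,0.001,-0.012,0,0,0],[-0.001,0,-0.006,0,0,0],[0,0,0,0,0,0]]]'
python3 -m handwheel '[[[0,0,0,0,0,0],[0,0,0,0,0,0],[0,0,0,0,0,0],[0,0,0,0,0,0]]]' 0 25
python3 -m handwheel '[[[0,0,0.03,0,0,0],[0,0,0.04,0,0,0],[0,0,0.04,0,0,0],[0,-0.01,0.04,0,0,0],[0,-0.02,0.04,0,0,0],[0.006,-0.035,0.03,0,0,0],[0.006,-0.035,0,0,0,0],[0.006,-0.035,0,0,0,0],[0.006,-0.035,0,0,0,0],[0.006,-0.035,0,0,0,0],[0,0,0,0,0,0]]]'
python3 -c "
from h import *
pose()"
```

```text
clock: 7.62
ee_pos: [0.5623, 0.2822, 0.0387]
tool_rot: [0.714, -0.042, -0.697, -0.054]
force: [-0.4, 0.9, -0.2]
finger_gap: 0.0681
clock: 7.95
ee_pos: [0.5635, 0.2829, 0.0405]
tool_rot: [0.715, -0.041, -0.696, -0.054]
force: [-0.4, -0.8, -1.0]
finger_gap: 0.0359
clock: 8.87
ee_pos: [0.589, 0.077, 0.2678]
tool_rot: [0.717, -0.037, -0.695, -0.051]
force: [0.2, -0.7, -1.1]
finger_gap: 0.036
t 8.87 pos [0.589  0.077  0.2678] yaw -97.1 toolx [ 0.032  0.017 -0.999] gap 0.036 F [ 0.2 -0.7 -1.1]
```

```bash
python3 -m handwheel '[[[0,-0.012,-0.02,-0.008,0.015,0],[0,-0.01,-0.025,-0.008,0.015,0],[0,0,-0.025,0,0,0],[0,0,-0.012,0,0,0],[0,0,0,0,0,0]]]'
python3 -c "
from h import *
pose()"
```

```text
clock: 9.28
ee_pos: [0.5894, 0.0492, 0.1829]
tool_rot: [0.707, -0.047, -0.704, -0.046]
force: [-0.4, -0.1, -0.7]
finger_gap: 0.0358
t 9.28 pos [0.5894 0.0492 0.1829] yaw -97.5 toolx [ 0.004 -0.001 -1.   ] gap 0.0358 F [-0.4 -0.1 -0.7]
```

```bash
python3 -m handwheel '[[[0.002,0.004,-0.008,0,0,0],[0,0,-0.002,0,0,0],[0,0,0,0,0,0]]]'
python3 -m handwheel '[[[0,0,0,0,0,0],[0,0,0,0,0,0],[0,0,0.025,0,0,0],[0,0,0.03,0,0,0],[0,0,0.03,0,0,0]]]' 0.62
python3 -m handwheel '[[[-0.01,0.035,0.01,0,0,0],[-0.01,0.035,0,0,0,0],[-0.01,0.035,0,0,0,0],[-0.01,0.035,0,0,0,0],[-0.01,0.035,0,0,0,0],[-0.01,0.035,0,0,0,0],[-0.01,0.035,0,0,0,0],[-0.01,0.035,-0.03,0,0,0],[-0.005,0.025,-0.04,0,0,0],[0,0,-0.03,0,0,0],[0,0,0,0,0,0]]]' 0.8
python3 - <<'E'
from h import *
pose(); c=cap('wrist'); truffles(c); t=cap('top'); truffles(t,(.55,.67,-.06,.11),.15,.2)
E
```

```text
clock: 9.53
ee_pos: [0.5912, 0.0543, 0.1715]
tool_rot: [0.707, -0.046, -0.705, -0.045]
force: [-0.9, 0.0, -1.0]
finger_gap: 0.0358
clock: 9.95
ee_pos: [0.5879, 0.0554, 0.2549]
tool_rot: [-0.703, 0.046, 0.708, 0.044]
force: [1.3, 0.3, -0.4]
finger_gap: 0.0532
clock: 10.87
ee_pos: [0.5054, 0.3691, 0.194]
tool_rot: [0.716, -0.041, -0.695, -0.053]
force: [-0.9, -1.7, -0.6]
finger_gap: 0.0682
t 10.87 pos [0.5054 0.3691 0.194 ] yaw -97.6 toolx [ 0.031  0.015 -0.999] gap 0.0682 F [-0.9 -1.7 -0.6]
dark [285. 123.] ctr [0.5691 0.3571] size [0.043 0.037] top 0.043
PALE [279. 205.] ctr [0.505  0.3698] size [0.037 0.041] top 0.043
dark [394. 205.] ctr [0.4939 0.2777] size [0.035 0.037] top 0.042
dark [292. 293.] ctr [0.428  0.3691] size [0.039 0.041] top 0.043
PALE [253. 176.] ctr [0.6234 0.0255] size [0.09  0.169] top 0.168
PALE [252. 200.] ctr [0.5786 0.026 ] size [0.049 0.167] top 0.175
```

```bash
python3 -m handwheel '[[[-0.002,0,-0.03,-0.008,0.015,0],[-0.003,0,-0.03,-0.008,0.015,0],[-0.003,0,-0.03,0,0.005,0],[-0.003,0,-0.025,0,0,0],[0,0,-0.01,0,0,0],[0,0,0,0,0,0]]]'
python3 -c "
from h import *
pose()"
```

```text
clock: 11.47
ee_pos: [0.5111, 0.3696, 0.0892]
tool_rot: [0.714, -0.046, -0.696, -0.059]
force: [-0.5, 0.3, -0.2]
finger_gap: 0.0682
t 11.47 pos [0.5111 0.3696 0.0892] yaw -98.5 toolx [ 0.026  0.016 -1.   ] gap 0.0682 F [-0.5  0.3 -0.2]
```

```bash
python3 -m handwheel '[[[-0.006,0,-0.02,-0.01,0.015,0.01],[-0.006,0,-0.02,-0.01,0.015,0.01],[-0.003,0,-0.015,0,0,0],[-0.001,0,-0.004,0,0,0],[0,0,0,0,0,0]]]'
python3 -c "
from h import *
pose()"
```

```text
clock: 11.88
ee_pos: [0.5038, 0.3709, 0.0387]
tool_rot: [0.709, -0.046, -0.702, -0.049]
force: [0.3, 0.7, -0.9]
finger_gap: 0.0683
t 11.88 pos [0.5038 0.3709 0.0387] yaw -97.7 toolx [ 0.009  0.003 -1.   ] gap 0.0683 F [ 0.3  0.7 -0.9]
```

```bash
python3 -m handwheel '[[[0,0,-0.002,0,0,0],[0,0,0,0,0,0],[0,0,0,0,0,0],[0,0,0,0,0,0]]]' 0 25
python3 -m handwheel '[[[0,0,0.03,0,0,0],[0,0,0.04,0,0,0],[0,0,0.04,0,0,0],[0.005,-0.01,0.04,0,0,0],[0.005,-0.02,0.04,0,0,0],[0.013,-0.035,0.035,0,0,0],[0.013,-0.035,0,0,0,0],[0.013,-0.035,0,0,0,0],[0.013,-0.035,0,0,0,0],[0.013,-0.035,0,0,0,0],[0.013,-0.035,0,0,0,0],[0.013,-0.035,0,0,0,0]]]'
python3 -m handwheel '[[[0.013,-0.035,0,0,0,0],[0.01,-0.03,0,0,0,0],[0,0,0,0,0,0]]]'
python3 -c "
from h import *
pose()"
```

```text
clock: 12.22
ee_pos: [0.5066, 0.3721, 0.0407]
tool_rot: [0.71, -0.045, -0.701, -0.05]
force: [0.4, 0.1, -0.7]
finger_gap: 0.0384
clock: 13.22
ee_pos: [0.6006, 0.1061, 0.2743]
tool_rot: [0.714, -0.033, -0.698, -0.046]
force: [1.1, -0.3, -0.3]
finger_gap: 0.0385
clock: 13.47
ee_pos: [0.6264, 0.0266, 0.2762]
tool_rot: [0.716, -0.039, -0.696, -0.048]
force: [1.1, -1.3, 0.9]
finger_gap: 0.039
t 13.47 pos [0.6264 0.0266 0.2762] yaw -97.1 toolx [ 0.029  0.011 -1.   ] gap 0.039 F [ 1.1 -1.3  0.9]
```

```bash
python3 -m handwheel '[[[0.002,-0.002,-0.025,-0.007,0.015,0],[0,0,-0.025,-0.005,0.013,0],[0,0,-0.03,0,0,0],[0,0,-0.012,0,0,0],[0,0,-0.005,0,0,0],[0,0,0,0,0,0]]]'
python3 -c "
from h import *
pose()"
```

```text
clock: 13.97
ee_pos: [0.6305, 0.0197, 0.1808]
tool_rot: [0.708, -0.048, -0.703, -0.046]
force: [-0.0, -0.1, 0.3]
finger_gap: 0.0384
t 13.97 pos [0.6305 0.0197 0.1808] yaw -97.6 toolx [ 0.008 -0.002 -1.   ] gap 0.0384 F [-0.  -0.1  0.3]
```

```bash
python3 -m handwheel '[[[0,0.001,-0.006,0,0,0],[0,0,-0.001,0,0,0],[0,0,0,0,0,0]]]'
python3 -m handwheel '[[[0,0,0,0,0,0],[0,0,0,0,0,0],[0,0,0.025,0,0,0],[0,0,0.03,0,0,0],[0,0,0.03,0,0,0],[0,0.03,0.01,0,0,0],[-0.003,0.035,0,0,0,0],[-0.003,0.035,0,0,0,0],[0,0.02,0,0,0,0],[0,0,0,0,0,0]]]' 0.62
python3 - <<'E'
from h import *
pose(); t=cap('top'); P=cloud(t); c=cap('wrist')
im=np.hstack([cv2.resize(t['frame'][150:235,200:345],(464,272),interpolation=cv2.INTER_CUBIC),cv2.resize(c['frame'],(336,272))])
cv2.imwrite('pics/m5.png',cv2.convertScaleAbs(im,alpha=1.5))
E
```

```text
clock: 14.22
ee_pos: [0.6321, 0.0221, 0.1766]
tool_rot: [0.71, -0.047, -0.701, -0.046]
force: [0.6, 0.3, 0.3]
finger_gap: 0.0392
clock: 15.05
ee_pos: [0.6279, 0.1442, 0.2854]
tool_rot: [0.715, -0.048, -0.696, -0.05]
force: [-0.1, -0.1, -0.3]
finger_gap: 0.0531
t 15.05 pos [0.6279 0.1442 0.2854] yaw -98.0 toolx [ 0.026  0.001 -1.   ] gap 0.0531 F [-0.1 -0.1 -0.3]
```

View pics/m5.png

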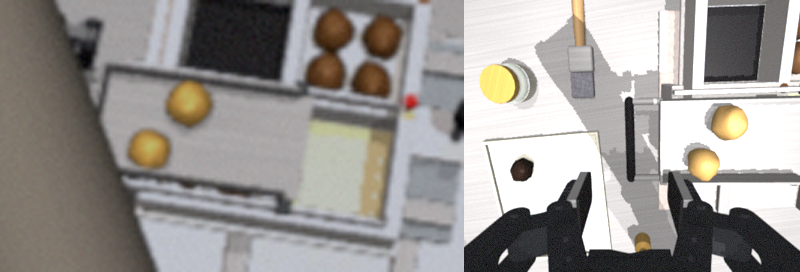

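m5 shows both pales in the pan at (189,102) and (150,148) of the left half. The handle is the vertical bar at (629,138) in the right half. I'll measure the handle and the mark.

Run:
```python
from h import *
c=load('wrist'); P=cloud(c); f=c['frame'].astype(int)
m=(f.max(-1)<60)&(abs(P[...,2]-.138)<.012)&(P[...,0]>.55)&(P[...,0]<.7)&(P[...,1]>.1)&(P[...,1]<.18)
q=P[m]; print(len(q),q.mean(0).round(4),q[:,2].max(),np.percentile(q[:,:2],[1,99],axis=0).round(4))
m=(P[...,0]>.59)&(P[...,0]<.62)&(P[...,1]>-.02)&(P[...,1]<.02); print('floor z',np.median(P[m][:,2]))
t=load('top')
b=t['frame'].astype(int)[180:194,322:334]; 
print((b[...,2]-b[...,0])); print(b[...,1])
```

```text
1898 [0.6251 0.1415 0.1413] 0.14917894206198526 [[0.5748 0.1049]
 [0.6727 0.1525]]
floor z 0.135706889030553
[[  4   4   4  11  29  64  79  55  21  -4  -7  -9]
 [ -1   3   7  17  42  83 101  83  37  -1  -8  -6]
 [ -2   2   7  15  36  81 104  84  36   0  -6  -6]
 [  0   2   2   9  20  55  63  33   8  -7  -7  -6]
 [  2   1   1   5  15  27  22   6  -5  -8 -10  -7]
 [  3   5   4   8  18  27  23   7  -7 -10  -8  -8]
 [  3   3   0   7  24  35  35  14  -6  -8  -9  -9]
 [  2   1  -3  -2   3  10  10   0  -7  -8 -10  -8]
 [  2   1  -7  -8  -8  -7  -7  -9  -9  -8  -8  -8]
 [  3   0  -6  -8  -8  -8  -8  -9  -9 -10  -8  -8]
 [  3  -1  -6  -8  -9  -9  -8  -8  -9  -8  -8  -9]
 [ 13   0  -6  -9  -9  -8  -8  -9  -9  -8  -8 -10]
 [ 19  -1  -7  -8  -8  -9  -8  -9  -9  -7  -9  -9]
 [ 18  -4  -7  -9  -9 -10  -9  -7  -8  -9  -8 -10]]
[[106 108  89  78  84  61  48  67  92  98 100 100]
 [111 104  82  72  72  41  29  43  75  96 100 101]
 [ 97  90  82  72  68  36  21  31  64  89 100 102]
 [ 66  68  74  82  76  35  36  64  93 112 116 114]
 [ 68  63  73  93  88  73  89 109 121 127 127 125]
 [ 81  73  83 108 114 111 118 123 127 128 130 128]
 [ 71  70  92 118 122 120 118 121 124 127 128 127]
 [ 57  58  94 124 126 124 124 124 125 128 128 128]
 [ 49  58  96 126 129 128 127 126 128 128 127 128]
 [ 52  61  99 127 126 127 128 127 130 129 128 127]
 [ 54  66 103 126 130 127 127 128 128 130 129 129]
 [ 69  76 109 128 128 127 127 128 129 128 128 129]
 [ 72  83 113 127 127 127 129 129 129 128 128 130]
 [ 73  90 118 128 128 127 127 129 127 127 128 129]]
```

```bash
python3 -m handwheel '[[[-0.003,0,-0.03,0,0.015,0.01],[-0.004,0,-0.03,0,0.015,0.01],[-0.004,0,-0.025,0,0.005,0],[-0.002,0,-0.01,0,0,0],[0,0,0,0,0,0]]]' 0.42
python3 - <<'E'
from h import *
pose(); c=cap('wrist'); P=cloud(c); f=c['frame'].astype(int)
m=(f.max(-1)<60)&(abs(P[...,2]-.140)<.006)&(P[...,0]>.58)&(P[...,0]<.7)&(P[...,1]>.125)&(P[...,1]<.165)
q=P[m][:,:2]
for x in (.61,.62,.63,.64,.65): 
    s=q[abs(q[:,0]-x)<.003]; print(x,len(s), np.percentile(s[:,1],[2,98]).round(4) if len(s) else '')
E
```

```text
clock: 15.57
ee_pos: [0.6182, 0.129, 0.19]
tool_rot: [-0.705, 0.05, 0.706, 0.045]
force: [-1.5, 0.0, -0.3]
finger_gap: 0.0358
t 15.57 pos [0.6182 0.129  0.19  ] yaw -97.7 toolx [-0.003 -0.006 -1.   ] gap 0.0358 F [-1.5  0.  -0.3]
0.61 234 [0.1393 0.1502]
0.62 248 [0.1381 0.1489]
0.63 259 [0.1369 0.1479]
0.64 273 [0.1359 0.1466]
0.65 282 [0.1348 0.1455]
```

```bash
python3 -m handwheel '[[[0.003,0.013,-0.005,0,0,0.015],[0,0.002,0,0,0,0],[0,0,0,0,0,0]]]'
python3 -m handwheel '[[[0,0,-0.02,0,0,0],[0,0,-0.018,0,0,0],[0,0,-0.006,0,0,0],[0,0,0,0,0,0]]]'
python3 -c "
from h import *
pose()"
```

```text
clock: 15.87
ee_pos: [0.6249, 0.1435, 0.1894]
tool_rot: [0.707, -0.045, -0.704, -0.041]
force: [-0.5, -0.4, 0.1]
finger_gap: 0.0359
clock: 16.2
ee_pos: [0.629, 0.1469, 0.1502]
tool_rot: [0.711, -0.042, -0.701, -0.042]
force: [-0.3, 1.2, 0.5]
finger_gap: 0.036
t 16.2 pos [0.629  0.1469 0.1502] yaw -96.8 toolx [ 0.015 -0.002 -1.   ] gap 0.036 F [-0.3  1.2  0.5]
```

```bash
python3 -m handwheel '[[[-0.004,-0.0045,-0.007,0,0.01,0],[-0.002,0,-0.002,0,0,0],[0,0,0,0,0,0]]]'
python3 -m handwheel '[[[0,0,0,0,0,0],[0,0,0,0,0,0],[0,0,0,0,0,0],[0,0,0,0,0,0]]]' 0 40
python3 -c "
from h import *
pose()"
```

```text
clock: 16.45
ee_pos: [0.6239, 0.1428, 0.1431]
tool_rot: [0.708, -0.042, -0.703, -0.042]
force: [-1.0, -0.9, 0.5]
finger_gap: 0.0363
clock: 16.78
ee_pos: [0.6243, 0.143, 0.1446]
tool_rot: [0.709, -0.042, -0.703, -0.042]
force: [0.4, 0.0, -3.1]
finger_gap: 0.01
t 16.78 pos [0.6243 0.143  0.1446] yaw -96.8 toolx [ 0.009 -0.    -1.   ] gap 0.01 F [ 0.4  0.  -3.1]
```

```bash
python3 -m handwheel '[[[0,-0.0004,0.0129,0.06,-0.007,0],[0,-0.0012,0.0128,0.06,-0.007,0],[0,-0.0019,0.0128,0.06,-0.007,0],[0,-0.0027,0.0126,0.06,-0.007,0],[0,0,0,0,0,0]]]'
cat >> h.py <<'E'
def pan():
    s=robot.get_state(); T=Ro.from_quat(s['tool_rot']).as_matrix(); g=s['ee_pos']+.003*T[:,0]
    y=(g[:2]-np.array([.598,-.071]))@np.array([.1115,.9937]); print('pan th',np.arctan2(g[2]-.14,y).round(3),'r',np.hypot(g[2]-.14,y).round(4),'tooltilt',np.arctan2(T[:2,0]@[.1115,.9937],-T[2,0]).round(3))
    print(s['joint_positions'].round(2)); pose()
E
python3 -c "
from h import *
pan()"
```

```text
clock: 17.2
ee_pos: [0.6232, 0.1347, 0.1953]
tool_rot: [0.708, 0.046, -0.693, -0.128]
force: [0.0, 4.6, -0.7]
finger_gap: 0.0101
pan th 0.247 r 0.2144 tooltilt 0.247
[ 0.11  0.48 -0.41  1.74 -0.06  0.85 -1.9 ]
t 17.2 pos [0.6232 0.1347 0.1953] yaw -96.6 toolx [ 0.034  0.242 -0.97 ] gap 0.0101 F [ 0.   4.6 -0.7]
```

Tracking follows the arc well. Next, on toward 0.5.

```bash
python3 -m handwheel '[[[-0.0003,-0.0032,0.0125,0.06,-0.007,0],[-0.0004,-0.0039,0.0123,0.06,-0.007,0],[-0.0005,-0.0046,0.012,0.06,-0.007,0],[-0.0006,-0.0053,0.0118,0.06,-0.007,0],[0,0,0,0,0,0]]]'
python3 -c "
from h import *
pan()"
```

```text
clock: 17.62
ee_pos: [0.6208, 0.1135, 0.2445]
tool_rot: [0.697, 0.133, -0.672, -0.213]
force: [-0.1, 5.3, 0.5]
finger_gap: 0.0102
pan th 0.498 r 0.2132 tooltilt 0.494
[ 0.36  0.46 -0.55  1.75 -0.32  0.89 -1.62]
t 17.62 pos [0.6208 0.1135 0.2445] yaw -96.6 toolx [ 0.062  0.47  -0.88 ] gap 0.0102 F [-0.1  5.3  0.5]
```

```bash
python3 -m handwheel '[[[-0.0007,-0.0065,0.0111,0.06,-0.007,0],[-0.0008,-0.0071,0.0107,0.06,-0.007,0],[-0.0008,-0.0077,0.0103,0.06,-0.007,0],[-0.0009,-0.0083,0.0099,0.06,-0.007,0],[0,0,0,0,0,0],[0,0,0,0,0,0]]]'
python3 - <<'E'
from h import *
pan()
t=cap('top'); c=cap('scene')
im=np.hstack([cv2.resize(t['frame'][140:260,220:380],(400,300),interpolation=cv2.INTER_CUBIC),cv2.resize(c['frame'][150:300,180:380],(400,300),interpolation=cv2.INTER_CUBIC)])
cv2.imwrite('pics/m6.png',cv2.convertScaleAbs(im,alpha=1.4))
E
```

```text
clock: 18.12
ee_pos: [0.617, 0.0805, 0.2875]
tool_rot: [0.675, 0.217, -0.64, -0.295]
force: [0.8, 1.8, -0.6]
finger_gap: 0.0101
pan th 0.754 r 0.2123 tooltilt 0.742
[ 0.6   0.49 -0.66  1.74 -0.54  0.98 -1.37]
t 18.12 pos [0.617  0.0805 0.2875] yaw -96.5 toolx [ 0.086  0.67  -0.737] gap 0.0101 F [ 0.8  1.8 -0.6]
```

View pics/m6.png

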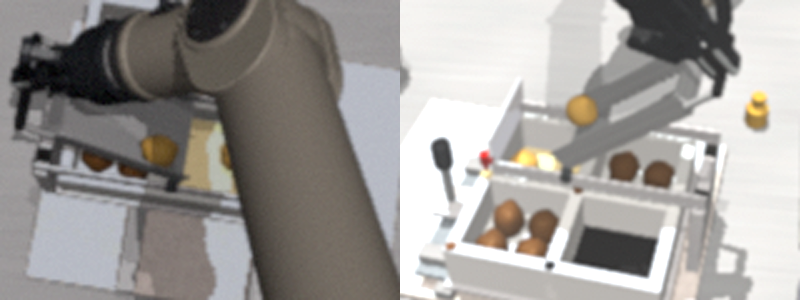

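m6 shows one pale in the pocket at (523,160) and the other still at the lip at (581,110). I'll raise a little further.

```bash
python3 -m handwheel '[[[-0.001,-0.009,0.0092,0.06,-0.007,0],[-0.001,-0.0095,0.0087,0.06,-0.007,0],[0,0,0,0,0,0],[0,0,0,0,0,0],[0,0,0,0,0,0],[0,0,0,0,0,0]]]'
python3 - <<'E'
from h import *
pan()
t=cap('top'); c=cap('scene')
im=cv2.resize(c['frame'][190:260,210:310],(500,350),interpolation=cv2.INTER_CUBIC)
cv2.imwrite('pics/m7.png',cv2.convertScaleAbs(im,alpha=1.4))
E
```

```text
clock: 18.72
ee_pos: [0.615, 0.0629, 0.3034]
tool_rot: [0.662, 0.257, -0.623, -0.329]
force: [1.0, 0.3, -0.7]
finger_gap: 0.0101
pan th 0.866 r 0.2119 tooltilt 0.856
[ 0.69  0.52 -0.7   1.73 -0.63  1.04 -1.28]
t 18.72 pos [0.615  0.0629 0.3034] yaw -96.1 toolx [ 0.093  0.75  -0.655] gap 0.0101 F [ 1.   0.3 -0.7]
```

View pics/m7.png

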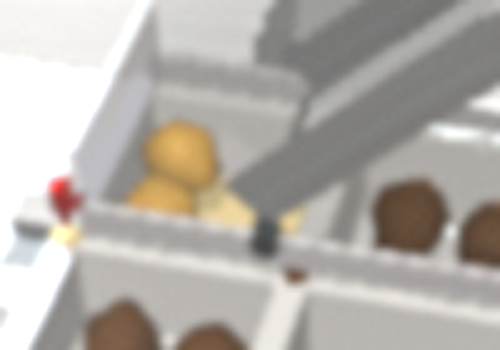

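m7 shows both pales in the cream pocket at (180,155) and (163,195), and the pan empty. I'll check their positions by depth and lower the pan along the reverse arc.

```bash
python3 - <<'E'
from h import *
c=load('scene'); f=c['frame'].astype(int); P=cloud(c)
m=(f[...,2]-f[...,0]>70)&(f[...,1]-f[...,0]>25)&(f[...,2]>120)
m[:190]=0;m[260:]=0;m[:,:220]=0;m[:,270:]=0
n,l,st,ce=cv2.connectedComponentsWithStats(m.astype(np.uint8))
for i in range(1,n):
    if st[i,4]>8: q=P[l==i]; print(ce[i],st[i,4],q.mean(0).round(3),q.min(0).round(3),q.max(0).round(3))
print('pocket ctr',np.array([.643,-.1745])-.056*np.array([.9937,-.1115])+.056*np.array([.1115,.9937]))
E
python3 -m handwheel '[[[0.001,0.0095,-0.0087,-0.06,0.007,0],[0.001,0.0092,-0.0092,-0.06,0.007,0],[0.0009,0.0083,-0.0099,-0.06,0.007,0],[0.0008,0.0077,-0.0103,-0.06,0.007,0],[0.0008,0.0071,-0.0107,-0.06,0.007,0],[0.0007,0.0065,-0.0111,-0.06,0.007,0],[0,0,0,0,0,0]]]'
python3 -c "
from h import *
pan()"
```

```text
[246.3255814 220.1627907] 86 [ 0.568 -0.135  0.107] [ 0.558 -0.149  0.096] [ 0.577 -0.123  0.115]
[242.08888889 228.84444444] 45 [ 0.597 -0.14   0.103] [ 0.586 -0.153  0.097] [ 0.605 -0.127  0.106]
pocket ctr [ 0.5935968 -0.1126088]
clock: 19.4
ee_pos: [0.6208, 0.1149, 0.2426]
tool_rot: [0.7, 0.13, -0.672, -0.203]
force: [2.7, -2.4, -4.5]
finger_gap: 0.0099
pan th 0.487 r 0.2135 tooltilt 0.477
[ 0.35  0.46 -0.54  1.75 -0.3   0.88 -1.63]
t 19.4 pos [0.6208 0.1149 0.2426] yaw -96.0 toolx [ 0.062  0.455 -0.888] gap 0.0099 F [ 2.7 -2.4 -4.5]
```

```bash
python3 -m handwheel '[[[0.0006,0.0056,-0.0116,-0.06,0.007,0],[0.0005,0.0049,-0.0119,-0.06,0.007,0],[0.0004,0.0042,-0.0122,-0.06,0.007,0],[0.0003,0.0034,-0.0124,-0.06,0.007,0],[0.0003,0.0027,-0.0126,-0.06,0.007,0],[0.0002,0.0019,-0.0127,-0.06,0.007,0],[0,0,0,0,0,0]]]'
python3 -c "
from h import *
pan()"
```

```text
clock: 19.98
ee_pos: [0.6236, 0.1411, 0.167]
tool_rot: [0.713, -0.002, -0.698, -0.07]
force: [2.3, -3.2, -3.7]
finger_gap: 0.0106
pan th 0.112 r 0.2152 tooltilt 0.097
[-0.04  0.51 -0.33  1.74  0.1   0.86 -2.06]
t 19.98 pos [0.6236 0.1411 0.167 ] yaw -95.8 toolx [ 0.025  0.095 -0.995] gap 0.0106 F [ 2.3 -3.2 -3.7]
```

```bash
python3 -m handwheel '[[[0.0001,0.001,-0.007,-0.03,0.003,0],[0,0.0005,-0.006,-0.03,0.003,0],[0,0.0003,-0.005,-0.025,0.003,0],[0,0,-0.003,-0.015,0,0],[0,0,-0.002,0,0,0],[0,0,0,0,0,0]]]'
python3 -c "
from h import *
pan()"
```

```text
clock: 20.48
ee_pos: [0.6238, 0.1432, 0.1466]
tool_rot: [0.712, -0.04, -0.7, -0.032]
force: [1.0, 0.2, -3.5]
finger_gap: 0.0101
pan th 0.017 r 0.2158 tooltilt -0.011
[-0.14  0.54 -0.27  1.73  0.2   0.89 -2.16]
t 20.48 pos [0.6238 0.1432 0.1466] yaw -95.8 toolx [ 0.016 -0.012 -1.   ] gap 0.0101 F [ 1.   0.2 -3.5]
```

```bash
python3 -m handwheel '[[[0,0,-0.002,0,0,0],[0,0,0,0,0,0]]]'
python3 -m handwheel '[[[0,0,0,0,0,0],[0,0,0,0,0,0],[0,0,0,0,0,0],[0,0,0.02,0,0,0],[0,0,0.03,0,0,0],[0,0,0.035,0,0,0],[0,-0.01,0.035,0,0,0],[0.001,-0.037,0.01,0,0,0],[0.001,-0.037,0,0,0,0],[0.001,-0.037,0,0,0,0],[0.001,-0.037,0,0,0,0]]]' 0.42
python3 -m handwheel '[[[0.001,-0.037,0,0,0,0],[0.001,-0.037,0,0,0,0],[0.001,-0.037,0,0,0,0],[0.001,-0.037,0,0,0,0],[0.001,-0.034,0,0,0,0],[0,0,0,0,0,0]]]' 0.58
python3 -c "
from h import *
pan()
c=cap('wrist')
truffles(c,(.6,.67,-.27,-.2),.145,.16)"
```

```text
clock: 20.65
ee_pos: [0.6238, 0.1432, 0.1462]
tool_rot: [0.712, -0.04, -0.7, -0.032]
force: [0.4, -0.1, -3.5]
finger_gap: 0.0106
clock: 21.57
ee_pos: [0.6261, -0.0061, 0.2812]
tool_rot: [0.713, -0.029, -0.7, -0.027]
force: [1.2, -0.5, -0.2]
finger_gap: 0.0356
clock: 22.07
ee_pos: [0.6292, -0.2076, 0.2818]
tool_rot: [0.714, -0.034, -0.698, -0.029]
force: [-0.4, -1.5, 0.7]
finger_gap: 0.0496
pan th 2.332 r 0.1918 tooltilt -0.006
[ 0.35  0.43 -0.18  1.56  0.09  1.13 -1.51]
t 22.07 pos [ 0.6292 -0.2076  0.2818] yaw -95.1 toolx [ 0.022 -0.009 -1.   ] gap 0.0496 F [-0.4 -1.5  0.7]
dark [301. 202.] ctr [ 0.6374 -0.2273] size [0.023 0.023] top 0.155
```

```bash
python3 -m handwheel '[[[0.003,-0.01,-0.02,0.008,0.012,-0.01],[0.002,-0.005,-0.025,0,0.01,-0.01],[0,0,-0.025,0,0,0],[0,0,0,0,0,0],[0,0,0,0,0,0]]]'
python3 -c "
from h import *
pose()"
```

```text
clock: 22.53
ee_pos: [0.6369, -0.2159, 0.2112]
tool_rot: [0.708, -0.036, -0.704, -0.039]
force: [-0.1, -0.2, 0.9]
finger_gap: 0.0495
t 22.53 pos [ 0.6369 -0.2159  0.2112] yaw -96.1 toolx [ 0.005  0.004 -1.   ] gap 0.0495 F [-0.1 -0.2  0.9]
```

```bash
python3 -m handwheel '[[[0,-0.011,0,0,0,0],[0,0,-0.02,0,0,0],[0,0,-0.025,0,0,0],[0,0,-0.012,0,0,0],[0,0,0,0,0,0]]]'
python3 -c "
from h import *
pose()"
```

```text
clock: 22.95
ee_pos: [0.6418, -0.2269, 0.1611]
tool_rot: [0.712, -0.035, -0.7, -0.037]
force: [0.0, 0.5, 0.0]
finger_gap: 0.0496
t 22.95 pos [ 0.6418 -0.2269  0.1611] yaw -95.8 toolx [ 0.017  0.002 -1.   ] gap 0.0496 F [0.  0.5 0. ]
```

```bash
python3 -m handwheel '[[[-0.005,0,-0.01,0,0.008,0],[-0.001,0,-0.004,0,0.005,0],[0,0,0,0,0,0]]]'
python3 -m handwheel '[[[0,0,0,0,0,0],[0,0,0,0,0,0],[0,0,0,0,0,0],[0,0,0,0,0,0]]]' 0 40
python3 -c "
from h import *
pose()"
```

```text
clock: 23.2
ee_pos: [0.6371, -0.2275, 0.1498]
tool_rot: [0.709, -0.035, -0.704, -0.036]
force: [0.9, -0.1, -0.1]
finger_gap: 0.0496
clock: 23.53
ee_pos: [0.6377, -0.2278, 0.1515]
tool_rot: [0.709, -0.035, -0.703, -0.036]
force: [1.3, -0.2, -4.4]
finger_gap: 0.0228
t 23.53 pos [ 0.6377 -0.2278  0.1515] yaw -95.8 toolx [ 0.009  0.    -1.   ] gap 0.0228 F [ 1.3 -0.2 -4.4]
```

```bash
python3 -m handwheel '[[[-0.02,-0.016,0,0,0,0],[-0.02,-0.016,0,0,0,0],[-0.02,-0.016,0,0,0,0],[-0.02,-0.016,0,0,0,0],[-0.02,-0.016,0,0,0,0],[-0.01,-0.008,0,0,0,0],[0,0,0,0,0,0]]]'
python3 -c "
from h import *
pose()"
```

```text
clock: 24.12
ee_pos: [0.5357, -0.303, 0.1515]
tool_rot: [0.716, -0.026, -0.697, -0.037]
force: [-0.0, -1.4, -2.5]
finger_gap: 0.0225
t 24.12 pos [ 0.5357 -0.303   0.1515] yaw -95.1 toolx [ 0.028  0.014 -1.   ] gap 0.0225 F [-0.  -1.4 -2.5]
```

```bash
python3 -m handwheel '[[[-0.012,-0.012,0,0,0,0],[-0.0105,-0.0115,0,0,0,0],[0,0,0,0,0,0],[0,0,0,0,0,0]]]'
python3 -c "
from h import *
pose()"
```

```text
clock: 24.45
ee_pos: [0.5172, -0.3221, 0.1517]
tool_rot: [0.718, -0.023, -0.695, -0.036]
force: [0.5, 2.6, -2.9]
finger_gap: 0.0226
t 24.45 pos [ 0.5172 -0.3221  0.1517] yaw -94.7 toolx [ 0.032  0.017 -0.999] gap 0.0226 F [ 0.5  2.6 -2.9]
```

```bash
python3 -m handwheel '[[[-0.0035,-0.004,0,0,0,0],[0,0,0,0,0,0],[0,0,0,0,0,0]]]'
python3 - <<'E'
from h import *
pose(); t=cap('top'); f=t['frame'].astype(int)
b=f[168:190,305:336]; print(b.max(-1))
E
```

```text
clock: 24.7
ee_pos: [0.5161, -0.3238, 0.1517]
tool_rot: [0.718, -0.021, -0.695, -0.035]
force: [-0.7, 0.1, -0.5]
finger_gap: 0.0223
t 24.7 pos [ 0.5161 -0.3238  0.1517] yaw -94.6 toolx [ 0.033  0.018 -0.999] gap 0.0223 F [-0.7  0.1 -0.5]
[[137 137 138 139 137 139 138 137 138 137 138 139 137 138 137 138 139 137
  137 138 137 138 138 137 135 117  96 102 117 118 117]
 [139 139 138 137 138 138 138 136 138 140 138 138 138 138 138 136 138 138
  138 138 139 137 137 137 135 117  95 109 117 117 116]
 [138 137 139 138 139 138 137 137 138 140 138 137 138 137 136 136 138 137
  139 138 138 138 138 138 136 113  98 114 118 117 116]
 [138 138 139 137 137 139 138 136 139 137 137 137 138 138 138 137 138 137
  137 138 138 138 137 137 134 111  99 117 118 118 116]
 [136 139 138 136 138 138 140 138 137 137 138 138 136 139 139 136 138 138
  138 137 137 137 138 140 133 109  96 119 118 116 115]
 [138 137 137 139 138 138 138 136 137 140 137 137 136 137 136 139 136 136
  138 137 137 137 137 138 126  99  97 118 119 114 116]
 [138 138 139 138 138 137 138 138 137 137 138 138 138 138 138 138 138 138
  139 138 138 
[... 1276 characters left out ...]
   65  70  81  67  54  85 114 129 136 137 137 137 137]
 [ 62  61  63  66  64  66  67  65  68  71  80  84  87  91  96  88  75  75
   73  78  89  75  75 109 131 135 137 137 138 138 137]
 [ 63  63  61  63  62  61  62  59  62  63  64  66  64  62  63  59  60  63
   67  94 121 118 113 117 121 123 130 135 136 135 136]
 [ 67  70  68  60  61  62  62  61  62  63  61  62  59  55  54  51  52  54
   66 105 133 135 127 106  90  89  92 101 104 109 117]
 [ 49  50  51  43  49  58  63  63  64  62  58  60  55  53  52  52  51  52
   70 108 134 136 124  92  66  64  65  70  73  73  83]
 [ 28  22  24  24  30  41  46  45  49  48  46  52  52  52  56  53  53  51
   74 111 136 136 119  80  64  62  61  64  64  63  65]]
```

```bash
python3 -m handwheel '[[[-0.004,-0.003,0,0,0,0],[0,0,0,0,0,0],[0,0,0,0,0,0]]]'
python3 - <<'E'
from h import *
pose(); t=cap('top'); f=t['frame'].astype(int)
print(f[179:190,322:333].max(-1))
E
```

```text
clock: 25.0
ee_pos: [0.5137, -0.3253, 0.1517]
tool_rot: [0.718, -0.02, -0.694, -0.035]
force: [2.4, 1.8, -3.1]
finger_gap: 0.0225
t 25.0 pos [ 0.5137 -0.3253  0.1517] yaw -94.5 toolx [ 0.035  0.019 -0.999] gap 0.0225 F [ 2.4  1.8 -3.1]
[[137 137 133 128 124 128 125 104 101 119 118]
 [135 132 118 108 121 128 127 113 108 120 118]
 [127 116 101  97 118 127 128 123 118 121 120]
 [102  97  94  94 107 118 124 122 120 123 119]
 [ 68  75  76  87  87  86  95 102 116 128 127]
 [ 70  67  69  80  65  49  73 105 128 136 134]
 [ 84  77  77  84  63  36  80 119 137 138 137]
 [ 75  70  92 110  86  68  99 128 135 137 138]
 [ 57  61 102 128 123 118 116 113 119 123 128]
 [ 54  66 107 134 136 133 117  88  85  90  91]
 [ 51  69 111 133 138 135 111  72  64  64  64]]
```

```bash
python3 -m handwheel '[[[0,0,0,0,0,0],[0,0,0,0,0,0],[0,0,0,0,0,0],[0,0,0.03,-0.01,0.018,0],[0,0,0.04,-0.01,0.018,-0.015],[0,0,0.04,0,0,-0.015],[0,0.02,0.02,0,0,0],[0,0.038,0,0,0,0],[0,0.038,0,0,0,0],[0,0.038,0,0,0,0],[0,0.038,0,0,0,0],[0,0.038,0,0,0,0]]]' 0.54
python3 -m handwheel '[[[-0.003,0.038,0,0,0,0],[-0.003,0.038,0,0,0,0],[-0.003,0.038,0,0,0,0],[-0.003,0.038,0,0,0,0],[-0.003,0.038,0,0,0,0],[-0.003,0.038,0,0,0,0],[-0.003,0.038,0,0,0,0],[-0.003,0.038,0,0,0,0],[-0.003,0.038,0,0,0,0],[-0.003,0.038,-0.02,0,0,0],[0,0.01,-0.03,0,0,0],[0,0,0,0,0,0]]]' 0.8
python3 - <<'E'
from h import *
pose(); c=cap('wrist'); truffles(c); t=cap('top'); print('--');truffles(t)
E
```

```text
clock: 26.05
ee_pos: [0.5135, -0.118, 0.2927]
tool_rot: [0.709, -0.047, -0.702, -0.042]
force: [1.4, 0.5, 0.2]
finger_gap: 0.046
clock: 27.05
ee_pos: [0.479, 0.3016, 0.2528]
tool_rot: [0.716, -0.037, -0.695, -0.041]
force: [-1.1, -1.6, -0.4]
finger_gap: 0.068
t 27.05 pos [0.479  0.3016 0.2528] yaw -96.4 toolx [ 0.03   0.004 -1.   ] gap 0.068 F [-1.1 -1.6 -0.4]
dark [207. 102.] ctr [0.5691 0.3564] size [0.042 0.037] top 0.043
dark [302. 174.] ctr [0.4941 0.2765] size [0.035 0.038] top 0.043
dark [217. 249.] ctr [0.4276 0.3693] size [0.04  0.041] top 0.043
--
dark [154. 207.] ctr [0.5698 0.3532] size [0.038 0.033] top 0.046
dark [177. 232.] ctr [0.4937 0.2747] size [0.034 0.038] top 0.047
```

```bash
python3 -m handwheel '[[[0.002,-0.012,-0.035,0,0.015,0],[0.0,-0.012,-0.035,0,0.012,0],[-0.003,-0.002,-0.035,0,0.01,0],[-0.003,0,-0.03,0,0.005,0],[0,0,-0.015,0,0,0],[0,0,0,0,0,0]]]'
python3 -c "
from h import *
pose()"
```

```text
clock: 27.65
ee_pos: [0.4884, 0.2666, 0.1155]
tool_rot: [0.71, -0.042, -0.701, -0.05]
force: [-0.3, -0.3, 0.6]
finger_gap: 0.0688
t 27.65 pos [0.4884 0.2666 0.1155] yaw -97.4 toolx [ 0.014  0.011 -1.   ] gap 0.0688 F [-0.3 -0.3  0.6]
```

```bash
python3 -m handwheel '[[[0.003,0.01,-0.015,-0.006,0.01,0.008],[-0.001,0,-0.025,-0.005,0.01,0.008],[-0.003,0,-0.025,0,0.005,0],[-0.002,0,-0.012,0,0,0],[0,0,0,0,0,0]]]'
python3 -c "
from h import *
pose()"
```

```text
clock: 28.07
ee_pos: [0.4967, 0.2725, 0.0473]
tool_rot: [0.707, -0.044, -0.704, -0.045]
force: [-0.1, -0.2, 0.2]
finger_gap: 0.0682
t 28.07 pos [0.4967 0.2725 0.0473] yaw -97.2 toolx [ 0.005  0.002 -1.   ] gap 0.0682 F [-0.1 -0.2  0.2]
```

```bash
python3 -m handwheel '[[[-0.002,0.004,-0.008,0,0,0],[0,0,-0.002,0,0,0],[0,0,0,0,0,0]]]'
python3 -m handwheel '[[[0,0,0,0,0,0],[0,0,0,0,0,0],[0,0,0,0,0,0],[0,0,0,0,0,0]]]' 0 25
python3 -m handwheel '[[[0,0,0.03,0,0,0],[0,0,0.04,0,0,0],[0,0,0.04,0,0,0],[0.005,-0.01,0.04,0,0,0],[0.01,-0.02,0.04,0,0,0],[0.015,-0.035,0.035,0,0,0],[0.015,-0.035,0,0,0,0],[0.015,-0.035,0,0,0,0],[0.015,-0.035,0,0,0,0],[0.015,-0.035,0,0,0,0],[0.01,-0.025,0,0,0,0],[0,0,0,0,0,0]]]'
python3 -c "
from h import *
pose()"
```

```text
clock: 28.32
ee_pos: [0.4983, 0.2767, 0.0412]
tool_rot: [0.71, -0.044, -0.702, -0.047]
force: [0.9, -0.1, 0.3]
finger_gap: 0.0685
clock: 28.65
ee_pos: [0.4999, 0.2778, 0.0445]
tool_rot: [0.711, -0.043, -0.7, -0.048]
force: [-0.2, 0.3, 0.2]
finger_gap: 0.0339
clock: 29.65
ee_pos: [0.5935, 0.0472, 0.273]
tool_rot: [0.713, -0.039, -0.699, -0.043]
force: [0.3, -0.1, -0.5]
finger_gap: 0.0342
t 29.65 pos [0.5935 0.0472 0.273 ] yaw -96.7 toolx [ 0.02   0.005 -1.   ] gap 0.0342 F [ 0.3 -0.1 -0.5]
```

```bash
python3 -m handwheel '[[[0.002,0.008,-0.025,0,0.01,0],[0,0.004,-0.025,0,0.008,0],[0,0,-0.03,0,0,0],[0,0,-0.01,0,0,0],[0,0,0,0,0,0]]]'
python3 -c "
from h import *
pose()"
```

```text
clock: 30.07
ee_pos: [0.5969, 0.0562, 0.1825]
tool_rot: [0.708, -0.042, -0.704, -0.046]
force: [-0.1, 0.6, -0.1]
finger_gap: 0.0341
t 30.07 pos [0.5969 0.0562 0.1825] yaw -97.1 toolx [ 0.007  0.005 -1.   ] gap 0.0341 F [-0.1  0.6 -0.1]
```

```bash
python3 -m handwheel '[[[0,0,-0.005,0,0,0],[0,0,0,0,0,0]]]'
python3 -m handwheel '[[[0,0,0,0,0,0],[0,0,0,0,0,0],[0,0,0.025,0,0,0],[0,0,0.03,0,0,0],[0,0,0.03,0,0,0]]]' 0.62
python3 -m handwheel '[[[-0.003,0.035,0.01,0,0,0],[-0.003,0.035,0,0,0,0],[-0.003,0.035,0,0,0,0],[-0.003,0.035,0,0,0,0],[-0.003,0.035,0,0,0,0],[-0.003,0.035,0,0,0,0],[-0.003,0.035,0,0,0,0],[-0.003,0.035,-0.03,0,0,0],[0,0.012,-0.04,0,0.01,0],[0,0,-0.03,0,0.01,0],[0,0,0,0,0,0]]]' 0.8
python3 - <<'E'
from h import *
pose(); c=cap('wrist'); truffles(c)
E
```

```text
clock: 30.23
ee_pos: [0.5967, 0.0569, 0.1781]
tool_rot: [0.708, -0.042, -0.704, -0.045]
force: [-0.1, -0.1, 0.2]
finger_gap: 0.034
clock: 30.65
ee_pos: [0.5947, 0.0571, 0.2644]
tool_rot: [0.706, -0.042, -0.706, -0.045]
force: [0.7, 0.4, -0.5]
finger_gap: 0.0532
clock: 31.57
ee_pos: [0.5761, 0.3617, 0.2052]
tool_rot: [0.713, -0.038, -0.697, -0.055]
force: [-0.5, -1.7, -0.1]
finger_gap: 0.0685
t 31.57 pos [0.5761 0.3617 0.2052] yaw -97.6 toolx [ 0.024  0.022 -0.999] gap 0.0685 F [-0.5 -1.7 -0.1]
dark [288. 207.] ctr [0.5694 0.3567] size [0.042 0.037] top 0.043
dark [294. 354.] ctr [0.4291 0.3696] size [0.038 0.041] top 0.043
```

```bash
python3 -m handwheel '[[[-0.006,-0.002,-0.03,-0.012,0.015,0.008],[-0.006,-0.002,-0.03,-0.012,0.015,0.008],[-0.005,0,-0.03,-0.005,0.01,0],[-0.004,0,-0.025,0,0,0],[-0.002,0,-0.01,0,0,0],[0,0,0,0,0,0]]]'
python3 -c "
from h import *
pose()"
```

```text
clock: 32.12
ee_pos: [0.5643, 0.3595, 0.0987]
tool_rot: [0.709, -0.041, -0.702, -0.046]
force: [-0.4, 0.1, -0.6]
finger_gap: 0.0681
t 32.12 pos [0.5643 0.3595 0.0987] yaw -97.1 toolx [ 0.01   0.006 -1.   ] gap 0.0681 F [-0.4  0.1 -0.6]
```

```bash
python3 -m handwheel '[[[0.002,-0.002,-0.02,-0.003,0.01,0],[-0.001,-0.001,-0.025,0,0.008,0],[-0.001,0,-0.015,0,0,0],[-0.001,0,-0.006,0,0,0],[0,0,0,0,0,0]]]'
python3 -c "
from h import *
pose()"
```

```text
clock: 32.53
ee_pos: [0.573, 0.3588, 0.0448]
tool_rot: [0.709, -0.041, -0.702, -0.051]
force: [0.3, 0.1, -0.4]
finger_gap: 0.0684
t 32.53 pos [0.573  0.3588 0.0448] yaw -97.4 toolx [ 0.01   0.013 -1.   ] gap 0.0684 F [ 0.3  0.1 -0.4]
```

```bash
python3 -m handwheel '[[[-0.006,-0.002,-0.006,0,0,0],[0,0,-0.001,0,0,0],[0,0,0,0,0,0]]]'
python3 -m handwheel '[[[0,0,0,0,0,0],[0,0,0,0,0,0],[0,0,0,0,0,0],[0,0,0,0,0,0]]]' 0 25
python3 -m handwheel '[[[0,0,0.03,0,0,0],[0,0,0.04,0,0,0],[0,0,0.04,0,0,0],[0.002,-0.01,0.04,0,0,0],[0.003,-0.02,0.04,0,0,0],[0.006,-0.035,0.035,0,0,0],[0.006,-0.035,0,0,0,0],[0.006,-0.035,0,0,0,0],[0.006,-0.035,0,0,0,0],[0.006,-0.035,0,0,0,0],[0.006,-0.035,0,0,0,0],[0.006,-0.035,0,0,0,0]]]'
python3 -m handwheel '[[[0.006,-0.035,0,0,0,0],[0.002,-0.02,0,0,0,0],[0,0,0,0,0,0]]]'
python3 -c "
from h import *
pose()"
```

```text
clock: 32.78
ee_pos: [0.5686, 0.3581, 0.0416]
tool_rot: [0.711, -0.04, -0.701, -0.052]
force: [-0.2, 0.2, 0.1]
finger_gap: 0.0685
clock: 33.12
ee_pos: [0.5694, 0.359, 0.0442]
tool_rot: [0.712, -0.039, -0.7, -0.052]
force: [0.6, -0.0, -1.7]
finger_gap: 0.0348
clock: 34.12
ee_pos: [0.6083, 0.0922, 0.273]
tool_rot: [0.713, -0.029, -0.699, -0.047]
force: [0.9, -0.6, -0.6]
finger_gap: 0.0346
clock: 34.37
ee_pos: [0.6174, 0.0232, 0.2731]
tool_rot: [0.713, -0.036, -0.699, -0.049]
force: [-0.4, -1.5, -0.7]
finger_gap: 0.0354
t 34.37 pos [0.6174 0.0232 0.2731] yaw -96.9 toolx [ 0.021  0.018 -1.   ] gap 0.0354 F [-0.4 -1.5 -0.7]
```

```bash
python3 -m handwheel '[[[0.006,0.004,-0.025,-0.01,0.01,0],[0.005,0,-0.025,-0.008,0.01,0],[0,0,-0.03,0,0,0],[0,0,-0.01,0,0,0],[0,0,0,0,0,0]]]'
python3 -c "
from h import *
pose()"
```

```text
clock: 34.78
ee_pos: [0.6301, 0.0262, 0.183]
tool_rot: [0.708, -0.044, -0.704, -0.044]
force: [-0.5, 0.6, -0.7]
finger_gap: 0.0347
t 34.78 pos [0.6301 0.0262 0.183 ] yaw -97.2 toolx [ 0.006  0.    -1.   ] gap 0.0347 F [-0.5  0.6 -0.7]
```

```bash
python3 -m handwheel '[[[0,-0.004,-0.005,0,0,0],[0,0,0,0,0,0]]]'
python3 -m handwheel '[[[0,0,0,0,0,0],[0,0,0,0,0,0],[0,0,0.025,0,0,0],[0,0,0.03,0,0,0],[0,0,0.03,0,0,0]]]' 0.62
python3 -m handwheel '[[[-0.02,0.034,0.01,0,0,0],[-0.02,0.034,0,0,0,0],[-0.02,0.034,0,0,0,0],[-0.02,0.034,0,0,0,0],[-0.02,0.034,0,0,0,0],[-0.02,0.034,0,0,0,0],[-0.02,0.034,0,0,0,0],[-0.02,0.034,0,0,0,0],[-0.02,0.034,-0.03,0,0.01,0],[-0.015,0.02,-0.03,0,0.01,0],[0,0,0,0,0,0]]]' 0.8
python3 - <<'E'
from h import *
pose(); c=cap('wrist'); truffles(c)
t=cap('top'); P=cloud(t)
im=cv2.resize(t['frame'][150:260,200:345],(725,550),interpolation=cv2.INTER_CUBIC)
cv2.imwrite('pics/m8.png',cv2.convertScaleAbs(im,alpha=1.5))
E
```

```text
clock: 34.95
ee_pos: [0.63, 0.0234, 0.1785]
tool_rot: [0.708, -0.043, -0.704, -0.044]
force: [-0.5, -0.4, -0.5]
finger_gap: 0.0351
clock: 35.37
ee_pos: [0.6278, 0.0236, 0.2648]
tool_rot: [0.706, -0.043, -0.706, -0.043]
force: [-0.1, 0.1, -0.3]
finger_gap: 0.0527
clock: 36.28
ee_pos: [0.4339, 0.3572, 0.2472]
tool_rot: [0.714, -0.041, -0.696, -0.053]
force: [-1.1, -0.9, -0.4]
finger_gap: 0.0685
t 36.28 pos [0.4339 0.3572 0.2472] yaw -97.6 toolx [ 0.027  0.016 -1.   ] gap 0.0685 F [-1.1 -0.9 -0.4]
dark [269. 200.] ctr [0.4273 0.3695] size [0.04  0.041] top 0.043
```

View pics/m8.png

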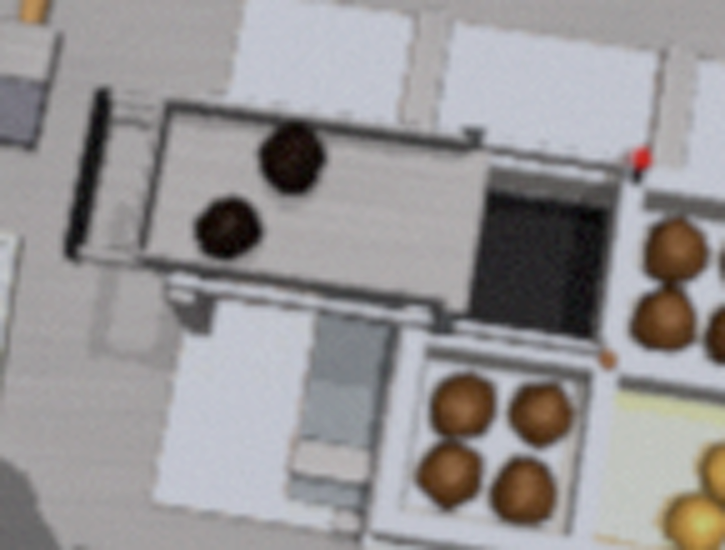

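m8 shows both darks in the pan at (293,158) and (228,227), the black pocket under the lip, and the dark mark just under the pointer at (640,165). Next, the last dark.

```bash
python3 -m handwheel '[[[-0.006,0.007,-0.035,-0.008,0.015,0.008],[-0.006,0.004,-0.035,-0.008,0.015,0.008],[-0.006,0,-0.035,-0.005,0.01,0],[-0.004,0,-0.03,0,0.005,0],[-0.002,0,-0.01,0,0,0],[0,0,0,0,0,0]]]'
python3 -c "
from h import *
pose()"
```

```text
clock: 36.88
ee_pos: [0.4274, 0.3632, 0.1121]
tool_rot: [0.708, -0.047, -0.703, -0.05]
force: [-0.2, -0.4, 0.2]
finger_gap: 0.0684
t 36.88 pos [0.4274 0.3632 0.1121] yaw -97.8 toolx [ 0.007  0.003 -1.   ] gap 0.0684 F [-0.2 -0.4  0.2]
```

```bash
python3 -m handwheel '[[[-0.002,0.005,-0.02,0,0.008,0.01],[-0.003,0.002,-0.025,-0.003,0.008,0.01],[-0.004,0.001,-0.022,-0.003,0,0],[-0.002,0,-0.01,0,0,0],[0,0,0,0,0,0]]]'
python3 -c "
from h import *
pose()"
```

```text
clock: 37.3
ee_pos: [0.4283, 0.3721, 0.0437]
tool_rot: [0.708, -0.043, -0.703, -0.047]
force: [-0.5, 0.4, 0.2]
finger_gap: 0.0682
t 37.3 pos [0.4283 0.3721 0.0437] yaw -97.3 toolx [ 0.008  0.005 -1.   ] gap 0.0682 F [-0.5  0.4  0.2]
```

```bash
python3 -m handwheel '[[[-0.002,-0.002,-0.004,0,0,0],[0,0,0,0,0,0]]]'
python3 -m handwheel '[[[0,0,0,0,0,0],[0,0,0,0,0,0],[0,0,0,0,0,0],[0,0,0,0,0,0]]]' 0 25
python3 -m handwheel '[[[0,0,0.03,0,0,0],[0,0,0.04,0,0,0],[0,0,0.04,0,0,0],[0.005,-0.01,0.04,0,0,0],[0.01,-0.02,0.04,0,0,0],[0.013,-0.035,0.035,0,0,0],[0.013,-0.035,0,0,0,0],[0.013,-0.035,0,0,0,0],[0.013,-0.035,0,0,0,0],[0.013,-0.035,0,0,0,0],[0.013,-0.035,0,0,0,0],[0.013,-0.035,0,0,0,0]]]'
python3 -m handwheel '[[[0.013,-0.035,0,0,0,0],[0.013,-0.035,0,0,0,0],[0.013,-0.035,0,0,0,0],[0,0,0,0,0,0]]]'
python3 -c "
from h import *
pose()"
```

```text
clock: 37.47
ee_pos: [0.4288, 0.3706, 0.0427]
tool_rot: [0.71, -0.043, -0.702, -0.048]
force: [-0.3, -0.6, 0.0]
finger_gap: 0.0683
clock: 37.8
ee_pos: [0.4317, 0.3716, 0.0471]
tool_rot: [0.711, -0.042, -0.7, -0.051]
force: [-0.7, -0.5, -0.7]
finger_gap: 0.0382
clock: 38.8
ee_pos: [0.5298, 0.1039, 0.2769]
tool_rot: [0.714, -0.031, -0.698, -0.045]
force: [0.4, -0.4, -0.0]
finger_gap: 0.0383
clock: 39.13
ee_pos: [0.571, -0.0162, 0.278]
tool_rot: [0.715, -0.036, -0.697, -0.047]
force: [0.3, -0.5, -0.1]
finger_gap: 0.038
t 39.13 pos [ 0.571  -0.0162  0.278 ] yaw -96.7 toolx [ 0.027  0.014 -1.   ] gap 0.038 F [ 0.3 -0.5 -0.1]
```

```bash
python3 -m handwheel '[[[0.006,-0.003,-0.025,-0.007,0.012,0],[0.004,0,-0.025,-0.006,0.012,0],[0,0,-0.03,0,0,0],[0,0,-0.01,0,0,0],[0,0,0,0,0,0]]]'
python3 -c "
from h import *
pose()"
```

```text
clock: 39.55
ee_pos: [0.5831, -0.024, 0.1878]
tool_rot: [0.709, -0.045, -0.703, -0.044]
force: [0.1, 0.4, -0.6]
finger_gap: 0.0381
t 39.55 pos [ 0.5831 -0.024   0.1878] yaw -97.2 toolx [ 0.008 -0.001 -1.   ] gap 0.0381 F [ 0.1  0.4 -0.6]
```

Perfect. I'll release, lift and go above the handle.

```bash
python3 -m handwheel '[[[0,0,-0.006,0,0,0],[0,0,0,0,0,0]]]'
python3 -m handwheel '[[[0,0,0,0,0,0],[0,0,0,0,0,0],[0,0,0.025,0,0,0],[0,0,0.03,0,0,0],[0,0,0.03,0,0,0],[0.005,0.03,0,0,0,0],[0.005,0.033,0,0,0,0],[0.007,0.033,0,0,0,0],[0.007,0.033,0,0,0,0],[0.007,0.03,0,0,0,0],[0,0,-0.02,0,0.01,0.008],[0,0,-0.02,0,0.01,0.008]]]' 0.62
python3 -m handwheel '[[[0,0,0,0,0,0],[0,0,0,0,0,0]]]' 0.42
python3 - <<'E'
from h import *
pose(); c=cap('wrist'); P=cloud(c); f=c['frame'].astype(int)
m=(f.max(-1)<60)&(abs(P[...,2]-.140)<.006)&(P[...,0]>.58)&(P[...,0]<.7)&(P[...,1]>.125)&(P[...,1]<.165)
q=P[m][:,:2]
s=q[abs(q[:,0]-.625)<.003]; print(len(s), np.percentile(s[:,1],[2,98]).round(4))
truffles(c,(.57,.66,-.06,.1),.152,.19)
t=cap('top'); b=t['frame'].astype(int)[179:190,322:333]; print(b.max(-1)); truffles(t,(.56,.66,-.06,.1),.165,.19)
E
```

```text
clock: 39.72
ee_pos: [0.5836, -0.0234, 0.1828]
tool_rot: [0.709, -0.044, -0.702, -0.044]
force: [0.4, 0.3, 0.1]
finger_gap: 0.0381
clock: 40.72
ee_pos: [0.6196, 0.1447, 0.2526]
tool_rot: [0.713, -0.038, -0.699, -0.042]
force: [0.8, -1.5, -0.7]
finger_gap: 0.0532
clock: 40.88
ee_pos: [0.6183, 0.1467, 0.2514]
tool_rot: [0.712, -0.037, -0.7, -0.041]
force: [0.1, -0.2, 0.5]
finger_gap: 0.0357
t 40.88 pos [0.6183 0.1467 0.2514] yaw -96.3 toolx [ 0.016  0.005 -1.   ] gap 0.0357 F [ 0.1 -0.2  0.5]
143 [0.138  0.1482]
dark [479. 178.] ctr [0.6353 0.0207] size [0.049 0.089] top 0.172
dark [417. 256.] ctr [0.5912 0.0614] size [0.036 0.036] top 0.17
dark [540. 258.] ctr [ 0.5854 -0.0146] size [0.031 0.028] top 0.174
PALE [378. 289.] ctr [0.5715 0.0834] size [0.003 0.026] top 0.16
[[134 135 131 125 122 126 122 102  98 116 117]
 [134 131 120 105 120 126 123 111 106 116 116]
 [125 114 100  95 118 125 128 119 115 119 116]
 [100  96  92  91 108 115 122 119 117 119 118]
 [ 68  72  77  83  85  83  92 102 115 127 125]
 [ 70  64  70  79  62  50  72 103 126 135 133]
 [ 84  74  76  83  59  39  79 117 132 135 135]
 [ 72  70  91 107  85  72  99 126 133 135 135]
 [ 55  61 100 127 120 116 113 113 115 122 128]
 [ 50  66 105 132 133 133 115  87  82  88  92]
 [ 52  69 110 133 135 132 108  70  64  64  64]]
dark [258. 180.] ctr [0.6324 0.0253] size [0.03  0.028] top 0.177
dark [275. 199.] ctr [ 0.5797 -0.0227] size [0.036 0.034] top 0.179
```

```bash
python3 -m handwheel '[[[0,-0.003,-0.02,0,0.01,0],[-0.001,0,-0.025,0,0.006,0],[-0.002,0,-0.02,0,0.004,0],[-0.001,0,-0.005,0,0,0],[0,0,0,0,0,0]]]'
python3 -c "
from h import *
pose()"
```

```text
clock: 41.4
ee_pos: [0.6184, 0.1397, 0.1883]
tool_rot: [0.709, -0.04, -0.703, -0.044]
force: [-0.2, -0.7, 0.3]
finger_gap: 0.0357
t 41.4 pos [0.6184 0.1397 0.1883] yaw -96.8 toolx [ 0.01   0.005 -1.   ] gap 0.0357 F [-0.2 -0.7  0.3]
```

```bash
python3 -m handwheel '[[[0.001,0.003,-0.018,0,0.005,0],[0,0,-0.02,0,0.005,0],[0,0,-0.006,0,0,0],[0,0,0,0,0,0]]]'
python3 -c "
from h import *
pose()"
```

```text
clock: 41.73
ee_pos: [0.623, 0.1424, 0.1477]
tool_rot: [0.708, -0.04, -0.703, -0.045]
force: [0.2, 0.5, 0.7]
finger_gap: 0.036
t 41.73 pos [0.623  0.1424 0.1477] yaw -97.0 toolx [ 0.008  0.007 -1.   ] gap 0.036 F [0.2 0.5 0.7]
```

```bash
python3 -m handwheel '[[[0,0.0005,-0.004,0,0,0],[0,0,0,0,0,0]]]'
python3 -m handwheel '[[[0,0,0,0,0,0],[0,0,0,0,0,0],[0,0,0,0,0,0],[0,0,0,0,0,0]]]' 0 40
python3 -m handwheel '[[[0,-0.0004,0.0129,0.06,-0.007,0],[0,-0.0012,0.0128,0.06,-0.007,0],[0,-0.0019,0.0128,0.06,-0.007,0],[0,-0.0027,0.0126,0.06,-0.007,0],[0,0,0,0,0,0]]]'
python3 -c "
from h import *
pan()"
```

```text
clock: 41.9
ee_pos: [0.6238, 0.1432, 0.1448]
tool_rot: [0.709, -0.04, -0.703, -0.046]
force: [-0.1, 0.3, -0.1]
finger_gap: 0.0358
clock: 42.23
ee_pos: [0.6245, 0.1429, 0.1467]
tool_rot: [0.71, -0.04, -0.702, -0.046]
force: [1.5, 1.0, -3.9]
finger_gap: 0.0104
clock: 42.65
ee_pos: [0.6232, 0.134, 0.1974]
tool_rot: [0.708, 0.047, -0.692, -0.131]
force: [0.2, 3.4, -1.0]
finger_gap: 0.0104
pan th 0.257 r 0.2143 tooltilt 0.254
[ 0.22  0.5  -0.55  1.74  0.03  0.86 -1.98]
t 42.65 pos [0.6232 0.134  0.1974] yaw -96.8 toolx [ 0.038  0.248 -0.968] gap 0.0104 F [ 0.2  3.4 -1. ]
```

```bash
python3 -m handwheel '[[[-0.0003,-0.0032,0.0125,0.06,-0.007,0],[-0.0004,-0.0039,0.0123,0.06,-0.007,0],[-0.0005,-0.0046,0.012,0.06,-0.007,0],[-0.0006,-0.0053,0.0118,0.06,-0.007,0],[0,0,0,0,0,0]]]'
python3 -m handwheel '[[[-0.0007,-0.0065,0.0111,0.06,-0.007,0],[-0.0008,-0.0071,0.0107,0.06,-0.007,0],[-0.0008,-0.0077,0.0103,0.06,-0.007,0],[-0.0009,-0.0083,0.0099,0.06,-0.007,0],[0,0,0,0,0,0],[0,0,0,0,0,0]]]'
python3 -c "
from h import *
pan()"
```

```text
clock: 43.07
ee_pos: [0.6207, 0.1124, 0.2466]
tool_rot: [0.697, 0.133, -0.671, -0.216]
force: [-0.2, 4.4, 0.2]
finger_gap: 0.0101
clock: 43.57
ee_pos: [0.6168, 0.0789, 0.2892]
tool_rot: [0.676, 0.217, -0.639, -0.297]
force: [0.5, 1.1, -1.5]
finger_gap: 0.0102
pan th 0.765 r 0.2123 tooltilt 0.747
[ 0.73  0.54 -0.84  1.74 -0.43  0.95 -1.47]
t 43.57 pos [0.6168 0.0789 0.2892] yaw -96.8 toolx [ 0.09   0.673 -0.734] gap 0.0102 F [ 0.5  1.1 -1.5]
```

```bash
python3 -m handwheel '[[[-0.001,-0.009,0.0092,0.06,-0.007,0],[-0.001,-0.0095,0.0087,0.06,-0.007,0],[0,0,0,0,0,0],[0,0,0,0,0,0],[0,0,0,0,0,0],[0,0,0,0,0,0]]]'
python3 - <<'E'
from h import *
pan()
t=cap('top'); c=cap('scene')
im=np.hstack([cv2.resize(t['frame'][160:240,240:340],(400,320),interpolation=cv2.INTER_CUBIC),cv2.resize(c['frame'][180:260,210:310],(400,320),interpolation=cv2.INTER_CUBIC)])
cv2.imwrite('pics/m9.png',cv2.convertScaleAbs(im,alpha=1.6))
E
```

```text
clock: 44.07
ee_pos: [0.6147, 0.0602, 0.3058]
tool_rot: [0.662, 0.256, -0.62, -0.333]
force: [-0.9, 1.0, -0.8]
finger_gap: 0.0102
pan th 0.883 r 0.2119 tooltilt 0.862
[ 0.82  0.58 -0.89  1.73 -0.5   0.99 -1.38]
t 44.07 pos [0.6147 0.0602 0.3058] yaw -96.5 toolx [ 0.099  0.753 -0.651] gap 0.0102 F [-0.9  1.  -0.8]
```

View pics/m9.png

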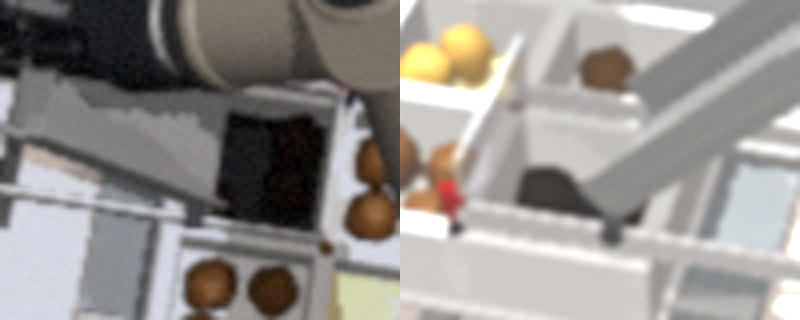

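m9 shows the darks at the right side of the black pocket at (290,170) in the left half, and the visible pan floor empty. I'll check the heights in the pocket by depth.

Run:
```python
from h import *
t=load('top'); P=cloud(t)
X=np.array([.9937,-.1115]);Y=np.array([.1115,.9937]); o=np.array([.6435,-.174])-.056*X+.056*Y
d=P[...,:2]-o; a=d@X; b=d@Y
g=np.full((11,11),0)
for i,x in enumerate(np.linspace(.05,-.05,11)):
  for j,y in enumerate(np.linspace(.05,-.05,11)):
    m=(abs(a-x)<.005)&(abs(b-y)<.005)
    g[i,j]=np.median(P[m][:,2])*1000 if m.any() else 0
print('rows +x..-x, cols +y..-y, mm\n',g)
```

```text
rows +x..-x, cols +y..-y, mm
 [[  0   0  78  84  91  94 105 111 115 113 121]
 [149 142 130  66  66  66 511 521 532 540 545]
 [155 140 474 471  68  65 510 526 536 544 550]
 [452 458 471 479 483 492 520 530 539 546 555]
 [457 464 474 482 491 507 525 534 543 550 557]
 [457 467 476 485 494 511 526 536 545 554 559]
 [457 466 475 484 492 513 528 538 546 555 561]
 [451 459 468 479 486 500 526 540 549 554 560]
 [434 444 455 463 473 483 498 537 545 555 562]
 [424 429 427 439 456 464 487 538 549 558 564]
 [161 144 139 137 137 137 140 542 550 559 566]]
```

Run:
```python
from h import *
X=np.array([.9937,-.1115]);Y=np.array([.1115,.9937]); o=np.array([.6435,-.174])-.056*X+.056*Y
for n in ('top','scene'):
  t=load(n); P=cloud(t)
  d=P[...,:2]-o; a=d@X; b=d@Y
  g=np.full((11,11),0)
  for i,x in enumerate(np.linspace(.05,-.05,11)):
    for j,y in enumerate(np.linspace(.05,-.05,11)):
      m=(abs(a-x)<.005)&(abs(b-y)<.005)&(P[...,2]<.3)
      g[i,j]=np.median(P[m][:,2])*1000 if m.any() else 0
  print(n,'rows +x..-x, cols +y..-y, mm\n',g)
```

```text
top rows +x..-x, cols +y..-y, mm
 [[  0   0  78  84  91  94 105 110 110 108 107]
 [149 140 127  65  65  66  86  97  96  93 169]
 [148 139  67  65  65  64  91  99  98  91 134]
 [149 140 128  63  65  65  84  97  96  88 153]
 [150 138  67  64  65  63  80  93  91  65 129]
 [148 138 127  64  64  65  95 102 100  81 161]
 [150 140 132  66  64  64  98 104 104  92 128]
 [148 141 125  96  64  65  94 100 102  83 146]
 [150 142 131  94  64  65  65  66  68  65 134]
 [115 181  98  97   0   0   0   0   0  68 172]
 [161 144 139 137 137 137 135 137 136 137 148]]
scene rows +x..-x, cols +y..-y, mm
 [[154 147 131 116 116 115 115 117 118 116 147]
 [ 16 145 132  15  14  14  14  14  13  13 144]
 [ 14  11  13  13  13   0  12  12  13  12 151]
 [115   0   0   0   0   0   0   0   0   0 145]
 [116   0   0   0   0   0   0  95  94   0 147]
 [116   0   0   0   0   0  93  99  99  90 134]
 [  0  83  86   0   0  89  98 107 105 100 135]
 [152  91  69  68  67  67  98 104 106   0 130]
 [153 140 134   0  65  66  68 101   0   0 137]
 [151 141 133   0   0  64  67   0   0   0 136]
 [171 161 156 125 108 101 100 102 102 102 116]]
```

Three lumps lie on the pocket floor: two at y≈-0.03, and a third at about (-0.03,+0.03) partly under the lip. I'll lower the pan.

```bash
python3 -m handwheel '[[[0.001,0.0095,-0.0087,-0.06,0.007,0],[0.001,0.0092,-0.0092,-0.06,0.007,0],[0.0009,0.0083,-0.0099,-0.06,0.007,0],[0.0008,0.0077,-0.0103,-0.06,0.007,0],[0.0008,0.0071,-0.0107,-0.06,0.007,0],[0.0007,0.0065,-0.0111,-0.06,0.007,0],[0,0,0,0,0,0]]]'
python3 -m handwheel '[[[0.0006,0.0056,-0.0116,-0.06,0.007,0],[0.0005,0.0049,-0.0119,-0.06,0.007,0],[0.0004,0.0042,-0.0122,-0.06,0.007,0],[0.0003,0.0034,-0.0124,-0.06,0.007,0],[0.0003,0.0027,-0.0126,-0.06,0.007,0],[0.0002,0.0019,-0.0127,-0.06,0.007,0],[0,0,0,0,0,0]]]'
python3 -c "
from h import *
pan()"
```

```text
clock: 44.75
ee_pos: [0.6206, 0.1131, 0.2459]
tool_rot: [0.701, 0.13, -0.67, -0.207]
force: [2.8, -3.3, -4.0]
finger_gap: 0.01
clock: 45.33
ee_pos: [0.6236, 0.1406, 0.1715]
tool_rot: [0.715, -0.001, -0.696, -0.074]
force: [2.2, -4.4, -2.3]
finger_gap: 0.0102
pan th 0.133 r 0.2153 tooltilt 0.105
[ 0.06  0.52 -0.46  1.74  0.18  0.87 -2.13]
t 45.33 pos [0.6236 0.1406 0.1715] yaw -96.0 toolx [ 0.032  0.101 -0.994] gap 0.0102 F [ 2.2 -4.4 -2.3]
```

Rest was at TCP z≈0.1465, so about 25 mm remain.

```bash
python3 -m handwheel '[[[0.0001,0.001,-0.008,-0.03,0.003,0],[0,0.0005,-0.007,-0.03,0.003,0],[0,0.0003,-0.006,-0.025,0.003,0],[0,0,-0.004,-0.015,0,0],[0,0,-0.002,0,0,0],[0,0,0,0,0,0]]]'
python3 -c "
from h import *
pan()"
```

```text
clock: 45.83
ee_pos: [0.6238, 0.1432, 0.1489]
tool_rot: [0.715, -0.039, -0.698, -0.035]
force: [0.1, -1.1, -2.9]
finger_gap: 0.0095
pan th 0.028 r 0.2158 tooltilt -0.004
[-0.04  0.55 -0.4   1.73  0.28  0.9  -2.23]
t 45.83 pos [0.6238 0.1432 0.1489] yaw -96.0 toolx [ 0.024 -0.007 -1.   ] gap 0.0095 F [ 0.1 -1.1 -2.9]
```

```bash
python3 -m handwheel '[[[0,0,-0.003,0,0,0],[0,0,-0.002,0,0,0],[0,0,0,0,0,0]]]'
python3 -m handwheel '[[[0,0,0,0,0,0],[0,0,0,0,0,0],[0,0,0,0,0,0],[0,0,0.02,0,0,0],[0,0,0.03,0,0,0],[0,0,0.035,0,0,0],[-0.02,0.035,0.02,0,0,0],[-0.02,0.035,0,0,0,0],[-0.02,0.035,0,0,0,0],[-0.02,0.035,0,0,0,0],[-0.02,0.03,0,0,0,0],[0,0,0,0,0,0]]]' 0.42
python3 - <<'E'
from h import *
pose(); t=cap('top'); c=cap('scene')
im=np.hstack([cv2.resize(t['frame'][150:270,200:360],(400,300),interpolation=cv2.INTER_CUBIC),cv2.resize(c['frame'][150:300,180:380],(400,300),interpolation=cv2.INTER_CUBIC)])
cv2.imwrite('pics/m10.png',cv2.convertScaleAbs(im,alpha=1.7))
X=np.array([.9937,-.1115]);Y=np.array([.1115,.9937]); o=np.array([.6435,-.174])-.056*X+.056*Y
P=cloud(t); d=P[...,:2]-o; a=d@X; b=d@Y
for nm,ox in (('dark',0),('pale',-.112)):
  g=np.full((11,11),0)
  for i,x in enumerate(np.linspace(.05,-.05,11)+ox):
    for j,y in enumerate(np.linspace(.05,-.05,11)+ox):
      m=(abs(a-x)<.005)&(abs(b-y)<.005)&(P[...,2]<.3)
      g[i,j]=np.median(P[m][:,2])*1000 if m.any() else 0
  print(nm);print(g)
m=(abs(P[...,0]-.622)<.02)&(abs(P[...,1]-.143)<.004)&(P[...,2]>.1);print('handle z',np.median(P[m][:,2]))
E
```

```text
clock: 46.08
ee_pos: [0.6238, 0.1432, 0.1488]
tool_rot: [0.715, -0.039, -0.697, -0.035]
force: [0.1, -1.0, -3.4]
finger_gap: 0.0104
clock: 47.08
ee_pos: [0.5226, 0.3159, 0.2558]
tool_rot: [0.716, -0.039, -0.696, -0.042]
force: [-0.5, 1.4, 0.0]
finger_gap: 0.0357
t 47.08 pos [0.5226 0.3159 0.2558] yaw -96.5 toolx [ 0.028  0.002 -1.   ] gap 0.0357 F [-0.5  1.4  0. ]
dark
[[154 138 115 101 104  99 101 110 105 103 128]
 [138 139 136  64  63  65  86  97  96  87 162]
 [138 139 136  64  64  64  92  99 100  94 147]
 [138 140 138  65  65  65  83  94  95  89 146]
 [138 140 138  65  65  66  84  92  92  68 132]
 [139 139 103  64  64  65  95 102 102  87 156]
 [139 139 140  66  65  65  97 104 102  92 131]
 [139 139 136  96  64  65  94 101 100  88 143]
 [138 139 119  96  65  65  68  67  66  63 132]
 [138 140 138  93   0   0   0  65   0  65 170]
 [143 142 138 135 136 136 137 130 136 136 153]]
pale
[[115  83  91  84  89  89  90  89  91  93 110]
 [115  65  64  64  66  64  65  65  65  64 100]
 [113  65  64  64  65  65  64  64  65  64  89]
 [114  65  63  64  62  65  67  96  98  94 112]
 [114  65  65  65  64  65  92 100 103  99 110]
 [113  64  64  65  65  65  67  98 102  96 107]
 [113  64  65  64  65  68  97  91  90  67  99]
 [114  64  64  63  66  95  98  99  88  63 105]
 [113  64  64  65  65  93  97  96  66  64  97]
 [114  65  63  64  64  79  89  88  66  64 101]
 [113 113 114 112 114 113 113 112 114 113 113]]
handle z 0.14237969518048466
```

View pics/m10.png

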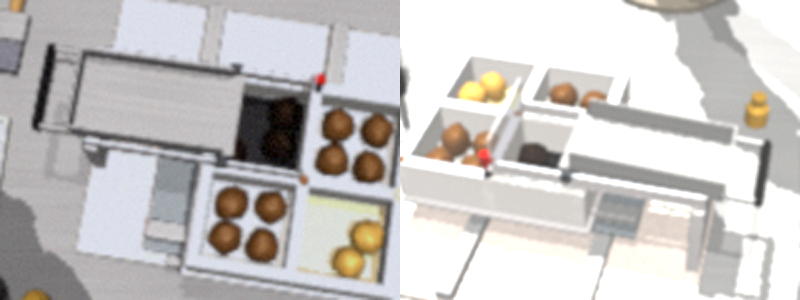

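m10 shows the pan down and empty, both pales in the cream pocket at (368,235) and (348,262), and darks in the black pocket at (285,110) and (283,148), with the third's edge at (238,150) beneath the lip. The robot is clear, so I'm handing in.

```bash
python3 -c "
from rig import robot
print(robot.sign_off())"
```

```text
the job is handed in; nothing more can be done
None
```

The job is handed in. This order had two pale and three dark truffles; each lot went through the pan into its own pocket. The pan was lowered by hand both times and is back on its rest. The whole job took about 47 s of the 210 s allowed.

- **Pocket marks:** by the images, each mark was about 2 mm from the pointer. The pointer's disc partly hid the mark, so this comes from its visible edge and the knob position.
- **Truffles:** in the last depth check, both pales lie on the floor of the cream pocket, and two darks on the floor of the black one. I counted the third dark from its visible edge and height only, because it is partly under the pan's lip.
- **Pan:** it is empty, and the handle's top is at 142 mm, as it was at the start.
- **Bystanders:** no move came near any of them. I did not measure their positions again at the end.
- **Robot:** it stands clear above the tray with nothing in the gripper.

No check failed.

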